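# Park a bench compressor on its compression stroke and plug the intake

### The job

Put the bench compressor into storage. Take its flywheel by the yellow crank knob and turn it slowly clockwise (as seen from the robot): it grows stiff, the resistance peaks, then dies away; stop just past that, where the wheel stays put by itself, and do not let it run on and kick over into the next stroke. Then let go and set the red tapered stopper upright into the brass tapered intake port, fully home without forcing it, leaving the oil bottle and the mug where they stand.

Things in the scene. Friction and masses are not known exactly. Their poses are not given: they have to be found in the camera images.
- pump: Blue bench compressor bolted down, grey base plate 190 x 310 x 12 mm (y from -100 to 210). Origin on the bench top, straight below the flywheel's centre (wheel face centre at z = 140 mm); x axis from the operator's side to the back, y to the left, z up. The wheel's axle leans 35 degrees from vertical towards -x. Brass port at x -35, y 155 mm.
- hood_lip (a point): Middle of the front edge of the hood lip on the blue panel behind the wheel (panel 180 mm wide, front face 20 mm behind this point, 290 mm high). Lip and the gauge under it overhang the knob's path from 220 mm above the bench up, so the hand must come to the knob leaning with the axle, towards the operator.
- wheel_center (a point): Centre of the front face of the dark steel flywheel (diameter 140 mm, 12 mm thick). Its z axis is the axle, pointing out of the wheel, up and to the operator, 35 degrees from vertical; the frame turns with the wheel.
- knob_grip (a point): Middle of the grip of the yellow crank knob, on its axis, 26 mm out of the wheel's face: a round sleeve of diameter 22 mm that spins freely on its pin, parallel to the axle, 55 mm from it, standing 42 mm out of the face. Its z axis points outward along the axle. It starts on the left of the wheel and travels over the top.
- flywheel (a joint): Wheel angle, rad, grows clockwise seen by the operator; starts at -0.2 to 0.25. Turning meets a compression hump: the push at the knob grows to about 10 to 11 N near 1.05, then falls to bare friction (2 to 3 N) by about 1.75. Let go on the hump it springs back; from about 1.8 to 2.35 it stays put; beyond about 2.5 it kicks over by itself to a stop at 3.1.
- stopper_mid (a point): Centre, half-way up, of the loose red tapered stopper, 68 mm high, 0.08 to 0.15 kg, standing on its small end. Lower 33 mm: cone, diameter 29 mm at the foot to 52 mm; then a 4 mm rim of 52 mm; on top a round grip stem of diameter 21 mm, from 38 to 68 mm above the foot (its middle 19 mm above this point). z axis up along the stem.
- port_mouth (a point): Centre of the mouth of the brass intake port, an upright cup on the base plate; mouth 46 mm above the bench, outer diameter 57 mm; inside it tapers like the stopper, from 49 mm at the mouth to 28 mm at its floor 30 mm below. When the stopper is home its mid point is about 7 mm above this point, its rim just over the mouth.
- oil_dropper: small amber dropper bottle, 33 x 34 x 102 mm, standing; a bystander. Origin under its centre.
- tea_mug: white mug with blue dots, 92 mm across and high, standing; a bystander. Origin under its centre.
There are look-alikes about, which are no part of the job. What is shaped like the part that bears stopper_mid but purple is not meant.

How it is judged:
On the way, in this order (a step that is already met when the one before it is completed fails the run):
1. the flywheel has been turned past the stiff point and stopped just past it, not moving (value of joint flywheel between 1.6 and 2.5 rad and velocity of joint flywheel between -0.1 and 0.1 rad/s and contact force between the fingers and pump below 0.1 N), for 0.3 s.
2. the stopper sits home in the intake port (horizontal distance between stopper_mid and port_mouth below 0.004 m and z of stopper_mid in the frame of port_mouth below 0.011 m and angle between stopper_mid's own z axis and vertical below 0.1 rad), for 0.2 s.
At the end, for the whole second after the job is handed in: The flywheel rests just past the stiff point (angle 1.6 to 2.5 rad), and the stopper sits upright (within 6 degrees) in the intake port, centred within 4 mm and down to within 11 mm from its mid point to the mouth's level; everything is released and at rest (all of step 2 and value of joint flywheel between 1.6 and 2.5 rad and velocity of joint flywheel between -0.1 and 0.1 rad/s); the robot touches nothing.
It fails at once if the flywheel runs on and kicks over into the next stroke (angle beyond 2.65 rad) (value of joint flywheel above 2.65 rad).
It fails at once if the stopper is forced into the port with more than 40 N (contact force between stopper and pump above 40 N).
It fails at once if the oil bottle is moved by more than 30 mm (distance of oil_dropper from where it was at the start of the episode above 0.03 m).
It fails at once if the mug is moved by more than 30 mm (distance of tea_mug from where it was at the start of the episode above 0.03 m).
It also fails if it takes over 67 s, if anything falls off the work surface, if the arm or the gripper's body presses on something with over 40 N, if the wrist force passes 120 N, or if a joint passes its speed limit or range.

### The arm

A 7-joint arm with a two-finger parallel gripper is mounted at the origin on a cart in front of the work surface, level with it; the furniture and walls round the work are solid. World frame = base frame: x ahead of the robot, y to its left, z up, the work surface at z = 0. Lengths are in m, angles in rad, forces in N, time in s.
With the tool pointing down it reaches from about 0.4 to 0.85 m from the base axis. Payload 6.9 kg.
Tool frame: the origin (TCP) lies where the fingers leave the gripper's body, on its centre line; the fingertips stand 73 mm ahead of it and the grasp point (between the pads) lies 54 mm ahead of it; z points along the fingers, y is the line along which they close (so a half turn about z gives the same grasp; the last joint's range is limited). The gripper opens to 85 mm and grips with 20 to 120 N. Pads are 22 mm wide; open, the fingers measure 114 mm over their backs; the gripper's body (76 mm by 85 mm) begins 54 mm behind the grasp point. The pads swing forward as they close: fully open they stand 13 mm farther back than shut.
Start: joints at [1.435, 0.507, -0.238, 1.5, 0.126, 1.149, -0.155], TCP at [0.15, -0.607, 0.304] pointing down, gripper open.
Joint ranges: [-3.08, 3.08], [-0.24, 2.05], [-1.43, 1.35], [0, 2.5], [-1.52, 4.66], [0.17, 1.96], [-2.89, 2.89]. Speed limits (rad/s): [2.39, 2.39, 3.14, 3.14, 3.14, 3.14, 3.14].

### API

Orientations are given as [roll, pitch, yaw] about the fixed x, y, z axes, in that order (R = Rz(yaw) Ry(pitch) Rx(roll)).
In Python, from station import * gives the robot as it stands.
- The arm moves only by the shell command python3 -m pendant 'ROWS'. ROWS is JSON, a list of rows, each an object of numbers: "x", "y", "z": the shift along the tool's x, y, z in units of 25 mm (1.0 is 25 mm); "rx", "ry", "rz": the turn, a rotation vector about the tool's x, y, z in units of 5 degrees (1.0 is 5 degrees); "grip": the closure, from 0 (fully open) to 1 (shut). In form: [{"x": .., "y": .., "z": .., "rx": .., "ry": .., "rz": .., "grip": ..}, ...]. A call has exactly 10 rows; each row shifts and turns the commanded pose from where the row before left it, along the tool's axes as they then stand; what a row does not reach is not made up. A row lasts 1/12 s, in which the tool goes at most 41.7 mm and 7.16 degrees, less where a joint would pass 70% of its speed; a pose out of reach is approached as far as the arm can. A call is refused whole if a number of a shift passes 1 or a number of a turn 1, either way. A call with a gripper value outside its range is refused whole. The fingers move at their own pace and stop on an object; the grip force is fixed at half the most. Time passes only in rows, so rows that do not move let the fingers close, or fill a call up. It gives the time, the measured TCP pose, the force, the opening and the grip force at its end, in the units of the state.
- state(): the state, without advancing time (a new reading comes with each control period).
- get_image(name): name is "scene" or "top"; returns the picture (400x640x3 uint8, red, green, blue); there is no depth.
- camera_model(name): a dict with "intrinsics" (3x3 intrinsics, pixels), "T" (4x4, takes a point from camera to world coordinates). Camera axes: x right, y up, looking along -z (the intrinsics and any distortion apply to the point x, -y, -z); pixel columns grow to the right and rows downward; lengths in m; the calibration is good to about 2 mm. A picture is of the moment at which its call begins. camera_model takes no time and is no camera call.
- finish_job(): hands the job in; it is judged then, once.
Trained networks look in the newest picture that a camera, given by its name, has taken for a name from the list of things; names that differ only in an ending like _2 or _b are one class to them, and where a whole thing is asked for, a point or a joint stands for the part that bears it (a point fixed in the world has none). Each returns a list of dicts, best first, with "confidence" (0 to 1); they miss things now and then, are a little off and sometimes report something else, mostly with a low value. They report only what shows in the picture. A call takes as long as a camera call. They do not tell look-alikes from the thing itself.
- masks_of(label, camera): "mask" (400x640 bool, what is visible of it) and "bbox" ([left, top, right, bottom] in pixels, round what is visible of it).
The state is a dict: "t": time; "joints": joint angles; "joint_vel": joint speeds; "joint_efforts": joint torques, N m; "tcp_pos": TCP position; "orientation": TCP orientation; "ft_force": force on the tool from outside, world axes, zero at the start; "wrist_torque": the same for the moment, N m; "grip_width": opening from 0.0 (shut) to 1.0 (fully open); "grasp_force": force on a finger pad.
Only numpy, scipy, OpenCV 4.12 (cv2) and the standard library are available. Lean on these libraries where they do the work, as an engineer would, in place of code of your own. Each camera call takes 0.05 s, during which the arm holds its last target. There are 200 camera calls.

## Working session

There is one attempt and no reset: what is moved stays moved. The work goes in short steps, Python scripts to look and compute and a shell command to move; the robot and the scene stay as the last step left them, time stands still between calls to the robot, and variables do not carry over. Pictures are saved under pics/ and viewed, at most 10 in all, crops included, and the job is handed in when it is done.

```bash
mkdir -p pics; ls; python3 - <<'E'
from station import *
import cv2,numpy as np
for n in ("scene","top"):
    im=get_image(n); cv2.imwrite(f"pics/{n}0.png",im[...,::-1])
    m=camera_model(n); print(n,np.round(m["intrinsics"],1).tolist(),np.round(m["T"],3).tolist(),[k for k in m])
    for l in ("pump","flywheel","knob_grip","stopper_mid","port_mouth","oil_dropper","tea_mug"):
        try:
            for d in masks_of(l,n)[:3]:
                ys,xs=np.nonzero(d["mask"]); print(l,round(d["confidence"],2),np.round(d["bbox"]).tolist(),round(xs.mean(),1),round(ys.mean(),1),len(xs))
        except Exception as e: print(l,e)
print(state())
E
```

```text
pics
scene [[391.1, 0.0, 312.5], [0.0, 391.1, 200.7], [0.0, 0.0, 1.0]] [[-0.791, 0.348, -0.503, 0.067], [-0.612, -0.44, 0.657, 0.908], [0.007, 0.828, 0.561, 0.704], [0.0, 0.0, 0.0, 1.0]] ['intrinsics', 'T']
pump 0.79 [272.0, 106.0, 391.0, 249.0] 331.3 184.3 8421
pump 0.3 [220.0, 219.0, 263.0, 269.0] 240.1 241.0 1472
flywheel 0.63 [323.0, 152.0, 368.0, 194.0] 347.4 172.5 1517
flywheel 0.16 [329.0, 160.0, 340.0, 174.0] 334.0 166.8 87
knob_grip 0.41 [328.0, 160.0, 340.0, 174.0] 334.0 166.3 102
stopper_mid 0.91 [263.0, 282.0, 288.0, 307.0] 274.0 294.5 483
stopper_mid 0.79 [381.0, 222.0, 399.0, 249.0] 389.8 234.8 284
stopper_mid 0.75 [282.0, 333.0, 306.0, 363.0] 292.0 348.5 606
port_mouth 0.93 [270.0, 106.0, 390.0, 254.0] 331.4 184.3 8401
oil_dropper 0.78 [257.0, 202.0, 269.0, 237.0] 261.0 220.8 231
oil_dropper 0.18 [221.0, 221.0, 266.0, 266.0] 240.2 240.8 1454
tea_mug 0.93 [223.0, 217.0, 265.0, 269.0] 240.3 240.9 1533
top [[406.3, 0.0, 315.0], [0.0, 406.3, 203.8], [0.0, 0.0, 1.0]] [[-0.026, 0.997, -0.067, 0.484], [-1.0, -0.025, 0.016, 0.304], [0.014, 0.067, 0.998, 1.25], [0.0, 0.0, 0.0, 
[... 729 characters left out ...]
,  0.50741833, -0.23762206,  1.50018143,  0.12568827,
        1.14891259, -0.15480917]), 'joint_vel': array([ 6.88721148e-04, -8.82030311e-04, -1.55711529e-04,  1.36646331e-03,
        3.38090721e-05, -1.59103128e-03, -1.48648667e-03]), 'joint_efforts': array([ 1.14030124e-04, -6.20293880e+01, -2.18458056e+00, -2.49949372e+01,
        1.40150634e-02,  2.04220138e-03,  1.58701886e-05]), 'tcp_pos': array([ 0.14965047, -0.60680951,  0.30393291]), 'orientation': array([ 3.14153545e+00, -2.23123378e-05,  2.41791446e-01]), 'ft_force': array([-0.06027082,  1.05838991,  0.34098244]), 'wrist_torque': array([ 0.04441267,  0.0080347 , -0.04304354]), 'grasp_force': 0.0, 'grip_width': 0.9962488808838746}
```

```bash
python3 - <<'E'
import cv2
a=cv2.imread("pics/scene0.png")[90:390,190:430];b=cv2.imread("pics/top0.png")[130:290,200:470]
cv2.imwrite("pics/a.png",cv2.resize(a,None,fx=2,fy=2,interpolation=2));cv2.imwrite("pics/b.png",cv2.resize(b,None,fx=2.9,fy=2.9,interpolation=2))
E
```

```text
(no output)
```

View pics/a.png

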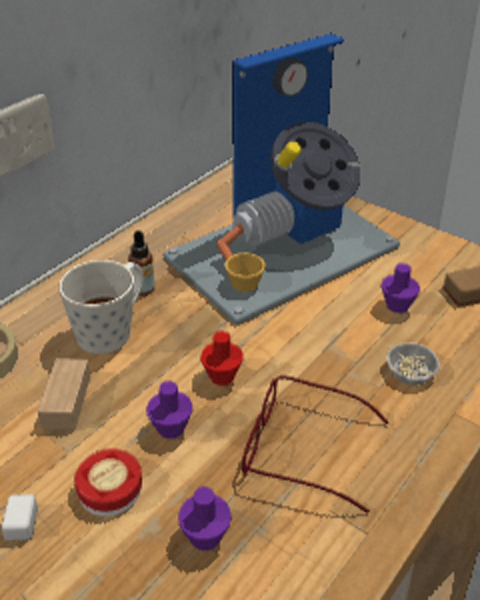

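View pics/b.png

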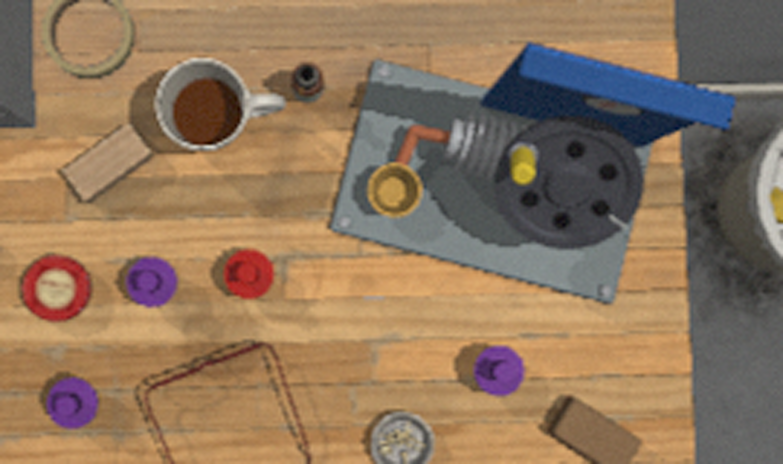

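```bash
cat > h.py <<'E'
from station import *
import numpy as np,cv2
from scipy.optimize import least_squares
from scipy.spatial.transform import Rotation as Rn
def proj(n,P):
    m=camera_model(n);T=np.array(m["T"]);p=(np.atleast_2d(P)-T[:3,3])@T[:3,:3];K=np.array(m["intrinsics"])
    return np.c_[K[0,2]+K[0,0]*p[:,0]/-p[:,2],K[1,2]-K[1,1]*p[:,1]/-p[:,2]]
s35,c35=np.sin(np.radians(35)),np.cos(np.radians(35))
A=np.array([-s35,0,c35]);U=np.array([c35,0,s35]);C=np.array([0,0,.14])
def knob(th,h=.026): return C+.055*(np.cos(th)*np.array([0,1,0])+np.sin(th)*U)+h*A
def W(p,P): return Rn.from_euler('z',p[2]).apply(np.atleast_2d(P))+[p[0],p[1],0]
def bbox(m):
    n,l,s,c=cv2.connectedComponentsWithStats(m.astype(np.uint8));i=1+s[1:,4].argmax();x,y,w,h=s[i,:4];return np.array([x,y,x+w,y+h])-.5,c[i]
def pix(q): return np.r_[q.min(0),q.max(0)]
def circ(r,z): a=np.linspace(0,2*np.pi,48);return np.c_[r*np.cos(a),r*np.sin(a),0*a+z]
STOP=np.vstack([circ(.0145,0),circ(.026,.033),circ(.026,.037),circ(.0105,.038),circ(.0105,.068)])
def red(n,im):
    h=cv2.cvtColor(im,cv2.COLOR_RGB2HSV);return ((h[...,0]<6)|(h[...,0]>174))&(h[...,1]>170)&(h[...,2]>60)
E
python3 - <<'E'
from h import *
im={n:cv2.imread(f"pics/{n}0.png")[...,::-1].copy() for n in("scene","top")}
roi={"scene":(slice(245,290),slice(280,320)),"top":(slice(205,240),slice(268,305))}
obs={}
for n in im:
    M=np.zeros((400,640),bool);M[roi[n]]=red(n,im[n])[roi[n]];obs[n]=bbox(M)[0];print(n,obs[n])
f=lambda q:np.concatenate([pix(proj(n,STOP+[q[0],q[1],0]))-obs[n] for n in im])
r=least_squares(f,[.5,.3]);print("stopper",r.x,np.round(r.fun,1))
def f2(q):
    p=q[:3];x0,th=q[3:]
    B=lambda x,y:[x,y,.012]
    pts=[B(x0,.21),B(x0,-.1),B(x0+.19,.21),[-.035,.155,.046],knob(th,.042)]
    o={"top":[(314.1,209.3),(411,234.1),(329.3,150.7),(336.5,195.2),(380.5,187.5)],"scene":[(307.5,249),(389,211.5),(272.5,218.5),(312.3,223),(336,165)]}
    return np.concatenate([(proj(n,W(p,pts))-o[n]).ravel() for n in o])
r=least_squares(f2,[.55,.1,-.25,-.1,0]);print("pump",r.x);print(np.round(r.fun.reshape(2,-1,2),1).tolist())
p=r.x
print("port",W(p,[-.035,.155,.046]),"wheel",W(p,C),"knob",W(p,knob(p[4])))
for n in im: print(n,"wheelc",proj(n,W(p,C)),"knobgrip",proj(n,W(p,knob(p[4]))),"wheel bbox",pix(proj(n,W(p,[C+.07*(np.cos(a)*np.array([0,1,0])+np.sin(a)*U) for a in np.arange(0,6.3,.1)]))))
E
```

```text
scene [289.5 255.5 310.5 282.5]
top [276.5 215.5 293.5 232.5]
stopper [0.50984784 0.37558598] [ 0.2  0.3  0.7  1.1 -0.1 -1.   0.4 -0.6]
pump [ 0.58469044  0.06333809 -0.27172178 -0.09366007  0.37264966]
[[[-1.0, -0.1], [0.7, -0.2], [-1.2, -1.2], [-0.6, -1.2], [-0.5, 1.2]], [[1.3, 1.8], [1.8, -0.8], [-1.5, -2.0], [-0.0, -0.7], [0.9, -1.5]]]
port [[0.5925751  0.22204484 0.046     ]] wheel [[0.58469044 0.06333809 0.14      ]] knob [[0.59987434 0.11228381 0.17278362]]
scene wheelc [[348.17375513 171.36497049]] knobgrip [[334.59998372 166.31082822]] wheel bbox [325.78202669 150.56594463 369.770723   193.14303447]
top wheelc [[395.85987755 192.28706571]] knobgrip [[379.9933918  185.91229623]] wheel bbox [370.19386974 169.18552707 422.04446342 213.99387256]
```

```bash
cat >> h.py <<'E'
P=np.array([.5847,.0633,-.2717]); TH0=.3
RG=Rn.from_euler('xyz',[np.pi,-np.radians(35),P[2]])
def rows(p0,R0,p1,R1,N):
    w=(R0.inv()*R1).as_rotvec()/N
    S=sum((R0*Rn.from_rotvec(w*k)).as_matrix() for k in range(N))
    v=np.linalg.solve(S,np.array(p1)-p0)
    print(N,"rows: xyz",np.round(v/.025,3),"r",np.round(np.degrees(w)/5,3))
def here():
    s=state();return np.array(s["tcp_pos"]),Rn.from_euler('xyz',s["orientation"])
def tcp_knob(th,out=0.): return W(P,knob(th)+(.054+out)*A)[0]
E
python3 - <<'E'
from h import *
p,R=here(); w=np.array([.42,-.28,.40]); rows(p,R,w,RG,20)
g=tcp_knob(TH0,.08); print(g); rows(w,RG,g,RG,20); print(RG.as_euler('xyz'))
E
```

```text
20 rows: xyz [ 0.591 -0.651 -0.045] r [-0.09   0.342  0.285]
[0.52322117 0.13497175 0.28038702]
20 rows: xyz [-0.157 -0.855  0.182] r [0. 0. 0.]
[ 3.14159265 -0.61086524 -0.2717    ]
```

```bash

R='x'; python3 -m pendant '[{"x":0.591,"y":-0.651,"z":-0.045,"rx":-0.09,"ry":0.342,"rz":0.285,"grip":0},{"x":0.591,"y":-0.651,"z":-0.045,"rx":-0.09,"ry":0.342,"rz":0.285,"grip":0},{"x":0.591,"y":-0.651,"z":-0.045,"rx":-0.09,"ry":0.342,"rz":0.285,"grip":0},{"x":0.591,"y":-0.651,"z":-0.045,"rx":-0.09,"ry":0.342,"rz":0.285,"grip":0},{"x":0.591,"y":-0.651,"z":-0.045,"rx":-0.09,"ry":0.342,"rz":0.285,"grip":0},{"x":0.591,"y":-0.651,"z":-0.045,"rx":-0.09,"ry":0.342,"rz":0.285,"grip":0},{"x":0.591,"y":-0.651,"z":-0.045,"rx":-0.09,"ry":0.342,"rz":0.285,"grip":0},{"x":0.591,"y":-0.651,"z":-0.045,"rx":-0.09,"ry":0.342,"rz":0.285,"grip":0},{"x":0.591,"y":-0.651,"z":-0.045,"rx":-0.09,"ry":0.342,"rz":0.285,"grip":0},{"x":0.591,"y":-0.651,"z":-0.045,"rx":-0.09,"ry":0.342,"rz":0.285,"grip":0}]'
python3 -m pendant '[{"x":0.591,"y":-0.651,"z":-0.045,"rx":-0.09,"ry":0.342,"rz":0.285,"grip":0},{"x":0.591,"y":-0.651,"z":-0.045,"rx":-0.09,"ry":0.342,"rz":0.285,"grip":0},{"x":0.591,"y":-0.651,"z":-0.045,"rx":-0.09,"ry":0.342,"rz":0.285,"grip":0},{"x":0.591,"y":-0.651,"z":-0.045,"rx":-0.09,"ry":0.342,"rz":0.285,"grip":0},{"x":0.591,"y":-0.651,"z":-0.045,"rx":-0.09,"ry":0.342,"rz":0.285,"grip":0},{"x":0.591,"y":-0.651,"z":-0.045,"rx":-0.09,"ry":0.342,"rz":0.285,"grip":0},{"x":0.591,"y":-0.651,"z":-0.045,"rx":-0.09,"ry":0.342,"rz":0.285,"grip":0},{"x":0.591,"y":-0.651,"z":-0.045,"rx":-0.09,"ry":0.342,"rz":0.285,"grip":0},{"x":0.591,"y":-0.651,"z":-0.045,"rx":-0.09,"ry":0.342,"rz":0.285,"grip":0},{"x":0.591,"y":-0.651,"z":-0.045,"rx":-0.09,"ry":0.342,"rz":0.285,"grip":0}]'
python3 - <<'E'
from h import *
p,R=here();print(state()["joints"].round(2)); rows(p,R,tcp_knob(TH0,.08),RG,20)
E
```

```text
t: 1.63
tcp_pos: [0.2721, -0.4256, 0.3313]
orientation: [3.1, -0.306, -0.004]
ft_force: [0.2, 0.2, -0.3]
grip_width: 1.001
grasp_force: 0.0
t: 2.47
tcp_pos: [0.4204, -0.2791, 0.4002]
orientation: [-3.142, -0.612, -0.273]
ft_force: [-0.6, 0.5, -0.6]
grip_width: 0.997
grasp_force: 0.0
[ 1.13  0.04 -0.49  2.05 -0.4   0.52 -0.9 ]
20 rows: xyz [-0.158 -0.853  0.182] r [ 0.    -0.001 -0.001]
```

```bash

python3 -m pendant '[{"x":-0.158,"y":-0.853,"z":0.182,"grip":0},{"x":-0.158,"y":-0.853,"z":0.182,"grip":0},{"x":-0.158,"y":-0.853,"z":0.182,"grip":0},{"x":-0.158,"y":-0.853,"z":0.182,"grip":0},{"x":-0.158,"y":-0.853,"z":0.182,"grip":0},{"x":-0.158,"y":-0.853,"z":0.182,"grip":0},{"x":-0.158,"y":-0.853,"z":0.182,"grip":0},{"x":-0.158,"y":-0.853,"z":0.182,"grip":0},{"x":-0.158,"y":-0.853,"z":0.182,"grip":0},{"x":-0.158,"y":-0.853,"z":0.182,"grip":0}]'
python3 -m pendant '[{"x":-0.158,"y":-0.853,"z":0.182,"grip":0.3},{"x":-0.158,"y":-0.853,"z":0.182,"grip":0.3},{"x":-0.158,"y":-0.853,"z":0.182,"grip":0.3},{"x":-0.158,"y":-0.853,"z":0.182,"grip":0.3},{"x":-0.158,"y":-0.853,"z":0.182,"grip":0.3},{"x":-0.158,"y":-0.853,"z":0.182,"grip":0.3},{"x":-0.158,"y":-0.853,"z":0.182,"grip":0.3},{"x":-0.158,"y":-0.853,"z":0.182,"grip":0.3},{"x":-0.158,"y":-0.853,"z":0.182,"grip":0.3},{"x":-0.158,"y":-0.853,"z":0.182,"grip":0.3}]'
python3 - <<'E'
from h import *
print(state()["joints"].round(2))
for n in("scene","top"):
    im=get_image(n);cv2.imwrite(f"pics/{n}1.png",im[...,::-1])
    for d in masks_of("knob_grip",n)[:2]:
        ys,xs=np.nonzero(d["mask"]);print(n,d["confidence"],xs.mean(),ys.mean(),len(xs))
a=cv2.imread("pics/scene1.png")[60:260,240:440];b=cv2.imread("pics/top1.png")[110:260,300:450]
cv2.imwrite("pics/c.png",np.hstack([cv2.resize(a,(400,400)),cv2.resize(b,(400,400))]))
p,R=here(); rows(p,R,tcp_knob(TH0,0),RG,10);print(p)
E
```

```text
[ 1.13  0.04 -0.49  2.05 -0.4   0.52 -0.9 ]
scene 0.56 334.0 166.5 94
top 0.73 284.68932038834953 223.8252427184466 206
10 rows: xyz [-0.31  -1.709  0.684] r [0.    0.    0.002]
[ 0.41984933 -0.27966091  0.39977528]schema error: expected keys x, y, z, rx, ry, rz, grip
schema error: expected keys x, y, z, rx, ry, rz, grip
```

View pics/c.png

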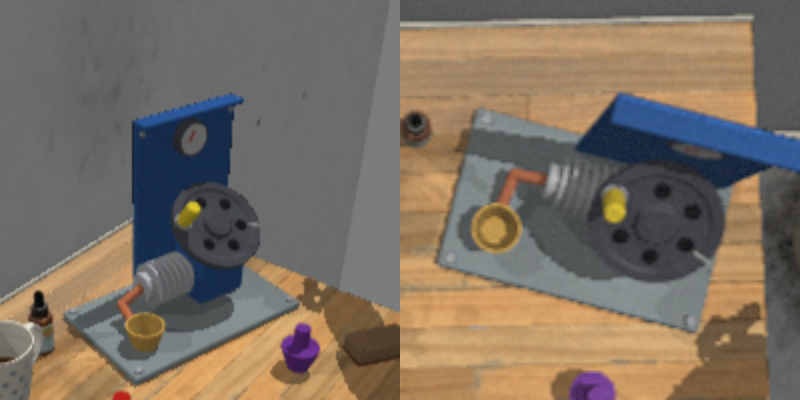

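The moves were refused because every key is required. The picture shows the pump untouched, with the knob at about (335,166) in scene, and the hand out of view. I'll retype the rows with every key.

```bash

python3 -m pendant '[{"x":-0.158,"y":-0.853,"z":0.182,"rx":0,"ry":0,"rz":0,"grip":0},{"x":-0.158,"y":-0.853,"z":0.182,"rx":0,"ry":0,"rz":0,"grip":0},{"x":-0.158,"y":-0.853,"z":0.182,"rx":0,"ry":0,"rz":0,"grip":0},{"x":-0.158,"y":-0.853,"z":0.182,"rx":0,"ry":0,"rz":0,"grip":0},{"x":-0.158,"y":-0.853,"z":0.182,"rx":0,"ry":0,"rz":0,"grip":0},{"x":-0.158,"y":-0.853,"z":0.182,"rx":0,"ry":0,"rz":0,"grip":0},{"x":-0.158,"y":-0.853,"z":0.182,"rx":0,"ry":0,"rz":0,"grip":0},{"x":-0.158,"y":-0.853,"z":0.182,"rx":0,"ry":0,"rz":0,"grip":0},{"x":-0.158,"y":-0.853,"z":0.182,"rx":0,"ry":0,"rz":0,"grip":0},{"x":-0.158,"y":-0.853,"z":0.182,"rx":0,"ry":0,"rz":0,"grip":0}]'
python3 -m pendant '[{"x":-0.158,"y":-0.853,"z":0.182,"rx":0,"ry":0,"rz":0,"grip":0.3},{"x":-0.158,"y":-0.853,"z":0.182,"rx":0,"ry":0,"rz":0,"grip":0.3},{"x":-0.158,"y":-0.853,"z":0.182,"rx":0,"ry":0,"rz":0,"grip":0.3},{"x":-0.158,"y":-0.853,"z":0.182,"rx":0,"ry":0,"rz":0,"grip":0.3},{"x":-0.158,"y":-0.853,"z":0.182,"rx":0,"ry":0,"rz":0,"grip":0.3},{"x":-0.158,"y":-0.853,"z":0.182,"rx":0,"ry":0,"rz":0,"grip":0.3},{"x":-0.158,"y":-0.853,"z":0.182,"rx":0,"ry":0,"rz":0,"grip":0.3},{"x":-0.158,"y":-0.853,"z":0.182,"rx":0,"ry":0,"rz":0,"grip":0.3},{"x":-0.158,"y":-0.853,"z":0.182,"rx":0,"ry":0,"rz":0,"grip":0.3},{"x":-0.158,"y":-0.853,"z":0.182,"rx":0,"ry":0,"rz":0,"grip":0.3}]'
python3 - <<'E'
from h import *
print(state()["joints"].round(2))
for n in("scene","top"):
    im=get_image(n);cv2.imwrite(f"pics/{n}1.png",im[...,::-1])
a=cv2.imread("pics/scene1.png")[60:260,240:440];b=cv2.imread("pics/top1.png")[110:260,300:450]
cv2.imwrite("pics/d.png",np.hstack([cv2.resize(a,(400,400)),cv2.resize(b,(400,400))]))
p,R=here(); rows(p,R,tcp_knob(TH0,0),RG,10);print(p)
E
```

```text
t: 3.5
tcp_pos: [0.4684, -0.0835, 0.3415]
orientation: [3.14, -0.608, -0.274]
ft_force: [0.1, -0.8, -0.4]
grip_width: 1.001
grasp_force: 0.0
t: 4.33
tcp_pos: [0.5008, 0.0401, 0.3003]
orientation: [-3.14, -0.593, -0.277]
ft_force: [0.2, 0.1, -0.4]
grip_width: 0.699
grasp_force: 0.0
[-0.49  0.16  0.22  2.22  0.85  0.36 -2.88]
10 rows: xyz [-0.049 -0.37   0.379] r [-0.005  0.02   0.004]
[0.50100996 0.04486547 0.29987119]
```

View pics/d.png

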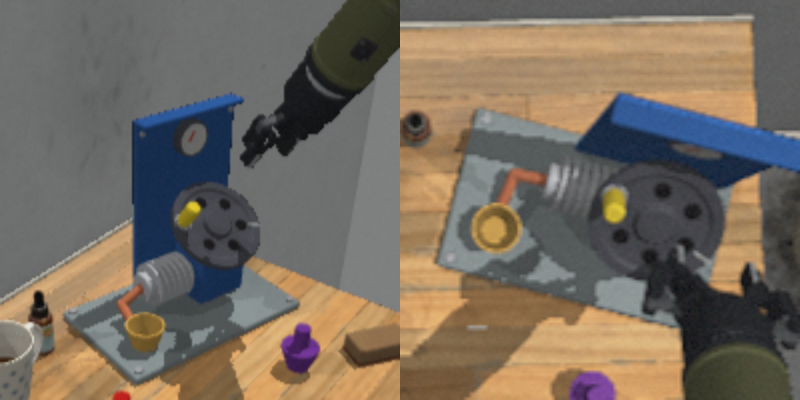

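The hand is above and right of the wheel, with the knob still free at scene (335,166). Joint 7 has reached its limit. The knob is round, so I'll turn the hand about its own axis.

```bash

python3 -m pendant '[{"x":0,"y":0,"z":0,"rx":0,"ry":0,"rz":0.8,"grip":0.3},{"x":0,"y":0,"z":0,"rx":0,"ry":0,"rz":0.8,"grip":0.3},{"x":0,"y":0,"z":0,"rx":0,"ry":0,"rz":0.8,"grip":0.3},{"x":0,"y":0,"z":0,"rx":0,"ry":0,"rz":0.8,"grip":0.3},{"x":0,"y":0,"z":0,"rx":0,"ry":0,"rz":0.8,"grip":0.3},{"x":0,"y":0,"z":0,"rx":0,"ry":0,"rz":0.8,"grip":0.3},{"x":0,"y":0,"z":0,"rx":0,"ry":0,"rz":0.8,"grip":0.3},{"x":0,"y":0,"z":0,"rx":0,"ry":0,"rz":0.8,"grip":0.3},{"x":0,"y":0,"z":0,"rx":0,"ry":0,"rz":0.8,"grip":0.3},{"x":0,"y":0,"z":0,"rx":0,"ry":0,"rz":0.8,"grip":0.3}]'
python3 - <<'E'
from h import *
print(state()["joints"].round(2))
p,R=here();print(p,np.degrees((RG.inv()*R).as_rotvec()).round(1)); rows(p,R,tcp_knob(TH0,.08),RG*Rn.from_euler('z',40,True),10)
E
```

```text
t: 5.27
tcp_pos: [0.5005, 0.0393, 0.3]
orientation: [-2.731, -0.439, -1.071]
ft_force: [0.2, -0.6, -0.6]
grip_width: 0.699
grasp_force: 0.0
[-1.08  0.26  0.97  2.23  0.16  0.23 -2.87]
[0.50052543 0.03934146 0.29998612] [-0.4 -1.  40.5]
10 rows: xyz [-0.297 -0.263  0.056] r [ 0.015  0.016 -0.009]
```

```bash

python3 -m pendant '[{"x":0,"y":0,"z":0,"rx":0,"ry":0,"rz":-1,"grip":0.3},{"x":0,"y":0,"z":0,"rx":0,"ry":0,"rz":-1,"grip":0.3},{"x":0,"y":0,"z":0,"rx":0,"ry":0,"rz":-1,"grip":0.3},{"x":0,"y":0,"z":0,"rx":0,"ry":0,"rz":-1,"grip":0.3},{"x":0,"y":0,"z":0,"rx":0,"ry":0,"rz":-1,"grip":0.3},{"x":0,"y":0,"z":0,"rx":0,"ry":0,"rz":-1,"grip":0.3},{"x":0,"y":0,"z":0,"rx":0,"ry":0,"rz":-1,"grip":0.3},{"x":0,"y":0,"z":0,"rx":0,"ry":0,"rz":-1,"grip":0.3},{"x":0,"y":0,"z":0,"rx":0,"ry":0,"rz":-1,"grip":0.3},{"x":0,"y":0,"z":0,"rx":0,"ry":0,"rz":-1,"grip":0.3}]'
python3 -c 'from h import *;print(state()["joints"].round(2))'
python3 -m pendant '[{"x":0,"y":0,"z":0,"rx":0,"ry":0,"rz":-1,"grip":0.3},{"x":0,"y":0,"z":0,"rx":0,"ry":0,"rz":-1,"grip":0.3},{"x":0,"y":0,"z":0,"rx":0,"ry":0,"rz":-1,"grip":0.3},{"x":0,"y":0,"z":0,"rx":0,"ry":0,"rz":-1,"grip":0.3},{"x":0,"y":0,"z":0,"rx":0,"ry":0,"rz":-1,"grip":0.3},{"x":0,"y":0,"z":0,"rx":0,"ry":0,"rz":-1,"grip":0.3},{"x":0,"y":0,"z":0,"rx":0,"ry":0,"rz":-1,"grip":0.3},{"x":0,"y":0,"z":0,"rx":0,"ry":0,"rz":-1,"grip":0.3},{"x":0,"y":0,"z":0,"rx":0,"ry":0,"rz":-1,"grip":0.3},{"x":0,"y":0,"z":0,"rx":0,"ry":0,"rz":-1,"grip":0.3}]'
python3 - <<'E'
from h import *
print(state()["joints"].round(2))
p,R=here();print(p,np.degrees((RG.inv()*R).as_rotvec()).round(1))
E
```

```text
t: 6.1
tcp_pos: [0.5006, 0.0391, 0.3002]
orientation: [3.025, -0.582, -0.063]
ft_force: [-0.1, -0.1, -0.2]
grip_width: 0.701
grasp_force: 0.0
[-0.92  0.21  0.76  2.23  0.5   0.26 -2.34]
t: 6.93
tcp_pos: [0.5006, 0.0391, 0.3003]
orientation: [2.613, -0.283, 0.851]
ft_force: [0.9, -1.0, 0.3]
grip_width: 0.7
grasp_force: 0.0
[-0.74  0.18  0.52  2.23  0.7   0.3  -1.68]
[0.50061315 0.03905225 0.30034673] [  0.5  -1.  -60. ]
```

```bash

python3 -m pendant '[{"x":0,"y":0,"z":0,"rx":0,"ry":0,"rz":-1,"grip":0.3},{"x":0,"y":0,"z":0,"rx":0,"ry":0,"rz":-1,"grip":0.3},{"x":0,"y":0,"z":0,"rx":0,"ry":0,"rz":-1,"grip":0.3},{"x":0,"y":0,"z":0,"rx":0,"ry":0,"rz":-1,"grip":0.3},{"x":0,"y":0,"z":0,"rx":0,"ry":0,"rz":-1,"grip":0.3},{"x":0,"y":0,"z":0,"rx":0,"ry":0,"rz":-1,"grip":0.3},{"x":0,"y":0,"z":0,"rx":0,"ry":0,"rz":-1,"grip":0.3},{"x":0,"y":0,"z":0,"rx":0,"ry":0,"rz":-1,"grip":0.3},{"x":0,"y":0,"z":0,"rx":0,"ry":0,"rz":-1,"grip":0.3},{"x":0,"y":0,"z":0,"rx":0,"ry":0,"rz":-1,"grip":0.3}]'
python3 -m pendant '[{"x":0,"y":0,"z":0,"rx":0,"ry":0,"rz":-1,"grip":0.3},{"x":0,"y":0,"z":0,"rx":0,"ry":0,"rz":-1,"grip":0.3},{"x":0,"y":0,"z":0,"rx":0,"ry":0,"rz":-1,"grip":0.3},{"x":0,"y":0,"z":0,"rx":0,"ry":0,"rz":-1,"grip":0.3},{"x":0,"y":0,"z":0,"rx":0,"ry":0,"rz":-1,"grip":0.3},{"x":0,"y":0,"z":0,"rx":0,"ry":0,"rz":-1,"grip":0.3},{"x":0,"y":0,"z":0,"rx":0,"ry":0,"rz":-1,"grip":0.3},{"x":0,"y":0,"z":0,"rx":0,"ry":0,"rz":-1,"grip":0.3},{"x":0,"y":0,"z":0,"rx":0,"ry":0,"rz":-1,"grip":0.3},{"x":0,"y":0,"z":0,"rx":0,"ry":0,"rz":-1,"grip":0.3}]'
cat >> h.py <<'E'
RF=RG*Rn.from_euler('z',180,True)
E
python3 - <<'E'
from h import *
print(state()["joints"].round(2))
p,R=here();rows(p,R,tcp_knob(TH0,.08),RF,10)
E
```

```text
t: 7.77
tcp_pos: [0.5006, 0.0391, 0.3005]
orientation: [2.577, 0.193, 1.591]
ft_force: [0.5, 0.2, -0.1]
grip_width: 0.697
grasp_force: 0.0
t: 8.6
tcp_pos: [0.5007, 0.039, 0.3005]
orientation: [2.916, 0.553, 2.455]
ft_force: [0.7, 0.2, 0.1]
grip_width: 0.698
grasp_force: 0.0
[-0.42  0.16  0.14  2.22  0.88  0.37 -0.11]
10 rows: xyz [0.134 0.377 0.057] r [-0.005 -0.02  -0.401]
```

```bash

python3 -m pendant '[{"x":0.134,"y":0.377,"z":0.057,"rx":-0.005,"ry":-0.02,"rz":-0.401,"grip":0.3},{"x":0.134,"y":0.377,"z":0.057,"rx":-0.005,"ry":-0.02,"rz":-0.401,"grip":0.3},{"x":0.134,"y":0.377,"z":0.057,"rx":-0.005,"ry":-0.02,"rz":-0.401,"grip":0.3},{"x":0.134,"y":0.377,"z":0.057,"rx":-0.005,"ry":-0.02,"rz":-0.401,"grip":0.3},{"x":0.134,"y":0.377,"z":0.057,"rx":-0.005,"ry":-0.02,"rz":-0.401,"grip":0.3},{"x":0.134,"y":0.377,"z":0.057,"rx":-0.005,"ry":-0.02,"rz":-0.401,"grip":0.3},{"x":0.134,"y":0.377,"z":0.057,"rx":-0.005,"ry":-0.02,"rz":-0.401,"grip":0.3},{"x":0.134,"y":0.377,"z":0.057,"rx":-0.005,"ry":-0.02,"rz":-0.401,"grip":0.3},{"x":0.134,"y":0.377,"z":0.057,"rx":-0.005,"ry":-0.02,"rz":-0.401,"grip":0.3},{"x":0.134,"y":0.377,"z":0.057,"rx":-0.005,"ry":-0.02,"rz":-0.401,"grip":0.3}]'
python3 - <<'E'
from h import *
print(state()["joints"].round(2))
p,R=here();rows(p,R,tcp_knob(TH0,.0),RF,10)
for n in("scene","top"):
    im=get_image(n);cv2.imwrite(f"pics/{n}2.png",im[...,::-1])
a=cv2.imread("pics/scene2.png")[60:260,240:440];b=cv2.imread("pics/top2.png")[110:260,300:450]
cv2.imwrite("pics/e.png",np.hstack([cv2.resize(a,(400,400)),cv2.resize(b,(400,400))]))
E
```

```text
t: 9.43
tcp_pos: [0.5234, 0.1388, 0.2804]
orientation: [3.139, 0.612, 2.872]
ft_force: [-0.5, 0.5, 0.8]
grip_width: 0.7
grasp_force: 0.0
[-0.58  0.27  0.08  2.15  1.01  0.47 -0.08]
10 rows: xyz [-0.003 -0.016  0.322] r [0.004 0.001 0.002]
```

View pics/e.png

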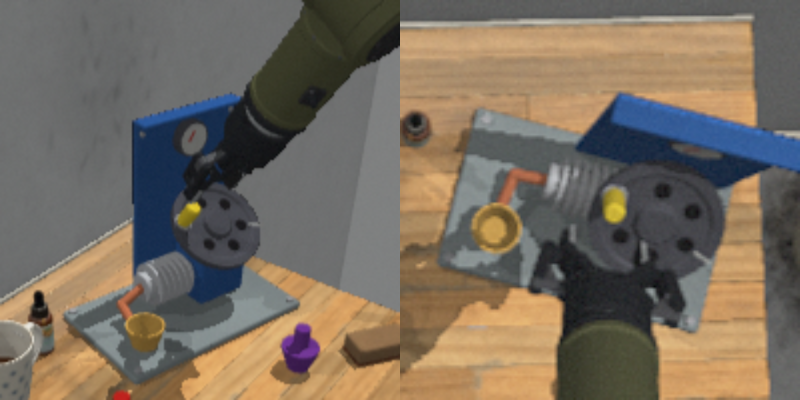

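The hand lines up with the knob: the finger pair is centred near top (376,200) and the knob lies ahead of it at (380,187). I'll move in and close.

```bash

python3 -m pendant '[{"x":0,"y":-0.016,"z":0.322,"rx":0,"ry":0,"rz":0,"grip":0.3},{"x":0,"y":-0.016,"z":0.322,"rx":0,"ry":0,"rz":0,"grip":0.3},{"x":0,"y":-0.016,"z":0.322,"rx":0,"ry":0,"rz":0,"grip":0.3},{"x":0,"y":-0.016,"z":0.322,"rx":0,"ry":0,"rz":0,"grip":0.3},{"x":0,"y":-0.016,"z":0.322,"rx":0,"ry":0,"rz":0,"grip":0.3},{"x":0,"y":-0.016,"z":0.322,"rx":0,"ry":0,"rz":0,"grip":0.3},{"x":0,"y":-0.016,"z":0.322,"rx":0,"ry":0,"rz":0,"grip":0.3},{"x":0,"y":-0.016,"z":0.322,"rx":0,"ry":0,"rz":0,"grip":0.3},{"x":0,"y":-0.016,"z":0.322,"rx":0,"ry":0,"rz":0,"grip":0.3},{"x":0,"y":-0.016,"z":0.322,"rx":0,"ry":0,"rz":0,"grip":0.3}]'
python3 -m pendant '[{"x":0,"y":0,"z":0,"rx":0,"ry":0,"rz":0,"grip":0.4},{"x":0,"y":0,"z":0,"rx":0,"ry":0,"rz":0,"grip":0.5},{"x":0,"y":0,"z":0,"rx":0,"ry":0,"rz":0,"grip":0.6},{"x":0,"y":0,"z":0,"rx":0,"ry":0,"rz":0,"grip":0.7},{"x":0,"y":0,"z":0,"rx":0,"ry":0,"rz":0,"grip":1},{"x":0,"y":0,"z":0,"rx":0,"ry":0,"rz":0,"grip":1},{"x":0,"y":0,"z":0,"rx":0,"ry":0,"rz":0,"grip":1},{"x":0,"y":0,"z":0,"rx":0,"ry":0,"rz":0,"grip":1},{"x":0,"y":0,"z":0,"rx":0,"ry":0,"rz":0,"grip":1},{"x":0,"y":0,"z":0,"rx":0,"ry":0,"rz":0,"grip":1}]'
cat >> h.py <<'E'
def where():
    s=state();p,R=here();g=p+.054*R.as_matrix()[:,2]
    r=Rn.from_euler('z',-P[2]).apply(g-[P[0],P[1],0])-C; y,u,a=r[1],r@U,r@A
    f=Rn.from_euler('z',-P[2]).apply(s["ft_force"])
    th=np.arctan2(u,y)
    print("th",th.round(3),"rad",np.hypot(y,u).round(4),"a",a.round(4),"F y,u,a",np.round([f[1],f@U,f@A],1),"Ftan",round(-f[1]*np.sin(th)+f@U*np.cos(th),1),"grip",s["grip_width"],s["grasp_force"],s["t"]);return th
def arc(th,n,step):
    # tool x=-u, tool y=+y ; units per row
    for i in range(n):
        d=.055*(np.array([np.cos(th+step),np.sin(th+step)])-[np.cos(th),np.sin(th)]);th+=step
        print(f"x {-d[1]/.025:.2f} y {d[0]/.025:.2f}",end=" | ")
    print(th)
E
python3 - <<'E'
from h import *
print(RF.as_matrix().T@Rn.from_euler('z',P[2]).apply([[0,1,0],U,A]).T)
th=where();arc(th,10,.04)
E
```

```text
t: 10.37
tcp_pos: [0.5671, 0.1203, 0.2142]
orientation: [3.137, 0.611, 2.866]
ft_force: [-0.3, -0.9, -0.2]
grip_width: 0.701
grasp_force: 0.0
t: 11.2
tcp_pos: [0.5665, 0.121, 0.2154]
orientation: [3.137, 0.612, 2.866]
ft_force: [-4.9, -1.1, 6.8]
grip_width: 0.238
grasp_force: 58.5
[[-1.24173290e-16 -1.00000000e+00 -9.05409162e-17]
 [ 1.00000000e+00 -1.25847121e-16 -1.01405659e-16]
 [-7.50809576e-17  6.40830065e-17 -1.00000000e+00]]
th 0.309 rad 0.0534 a 0.0267 F y,u,a [-2.4  0.3  8.1] Ftan 1.0 grip 0.2384082522921258 58.53666317038005 11.2
x -0.08 y -0.03 | x -0.08 y -0.03 | x -0.08 y -0.04 | x -0.08 y -0.04 | x -0.08 y -0.04 | x -0.08 y -0.04 | x -0.07 y -0.05 | x -0.07 y -0.05 | x -0.07 y -0.05 | x -0.07 y -0.06 | 0.7094937795555403
```

```bash

python3 -m pendant '[{"x":-0.08,"y":-0.03,"z":-0.03,"rx":0,"ry":0,"rz":0,"grip":1},{"x":-0.08,"y":-0.03,"z":-0.03,"rx":0,"ry":0,"rz":0,"grip":1},{"x":-0.08,"y":-0.04,"z":0,"rx":0,"ry":0,"rz":0,"grip":1},{"x":-0.08,"y":-0.04,"z":0,"rx":0,"ry":0,"rz":0,"grip":1},{"x":-0.08,"y":-0.04,"z":0,"rx":0,"ry":0,"rz":0,"grip":1},{"x":-0.08,"y":-0.04,"z":0,"rx":0,"ry":0,"rz":0,"grip":1},{"x":-0.07,"y":-0.05,"z":0,"rx":0,"ry":0,"rz":0,"grip":1},{"x":-0.07,"y":-0.05,"z":0,"rx":0,"ry":0,"rz":0,"grip":1},{"x":-0.07,"y":-0.05,"z":0,"rx":0,"ry":0,"rz":0,"grip":1},{"x":-0.07,"y":-0.06,"z":0,"rx":0,"ry":0,"rz":0,"grip":1}]'
python3 - <<'E'
from h import *
th=where();arc(th,10,.04);print(state()["joints"].round(2))
E
```

```text
t: 12.03
tcp_pos: [0.5772, 0.1067, 0.2258]
orientation: [3.139, 0.609, 2.868]
ft_force: [-1.0, 3.4, -25.3]
grip_width: 0.24
grasp_force: 59.5
th 0.702 rad 0.0522 a 0.0271 F y,u,a [  3.  -16.1 -19.6] Ftan -14.2 grip 0.23968518112085627 59.49954214913305 12.0333
x -0.07 y -0.06 | x -0.06 y -0.06 | x -0.06 y -0.06 | x -0.06 y -0.07 | x -0.06 y -0.07 | x -0.05 y -0.07 | x -0.05 y -0.07 | x -0.05 y -0.07 | x -0.04 y -0.08 | x -0.04 y -0.08 | 1.1022896352005915
[-0.53  0.41  0.19  2.14  1.24  0.3  -0.24]
```

```bash

python3 -m pendant '[{"x":-0.06,"y":-0.06,"z":0.02,"rx":0,"ry":0,"rz":0,"grip":1},{"x":-0.06,"y":-0.06,"z":0.02,"rx":0,"ry":0,"rz":0,"grip":1},{"x":-0.06,"y":-0.06,"z":0,"rx":0,"ry":0,"rz":0,"grip":1},{"x":-0.06,"y":-0.07,"z":0,"rx":0,"ry":0,"rz":0,"grip":1},{"x":-0.06,"y":-0.07,"z":0,"rx":0,"ry":0,"rz":0,"grip":1},{"x":0,"y":0,"z":0,"rx":0,"ry":0,"rz":0,"grip":1},{"x":0,"y":0,"z":0,"rx":0,"ry":0,"rz":0,"grip":1},{"x":0,"y":0,"z":0,"rx":0,"ry":0,"rz":0,"grip":1},{"x":0,"y":0,"z":0,"rx":0,"ry":0,"rz":0,"grip":1},{"x":0,"y":0,"z":0,"rx":0,"ry":0,"rz":0,"grip":1}]'
python3 - <<'E'
from h import *
th=where();arc(th+.04,10,.04);print(state()["joints"].round(2))
for n in("scene","top"):
    im=get_image(n);cv2.imwrite(f"pics/{n}3.png",im[...,::-1])
a=cv2.imread("pics/scene3.png")[60:260,240:440];b=cv2.imread("pics/top3.png")[110:260,300:450]
cv2.imwrite("pics/f.png",np.hstack([cv2.resize(a,(400,400)),cv2.resize(b,(400,400))]))
E
```

```text
t: 12.87
tcp_pos: [0.5813, 0.0948, 0.2307]
orientation: [3.141, 0.612, 2.865]
ft_force: [-10.1, -1.5, -10.5]
grip_width: 0.237
grasp_force: 61.4
th 0.967 rad 0.0516 a 0.027 F y,u,a [ -4.1 -13.7  -3.3] Ftan -4.4 grip 0.2373139012016071 61.38832910510246 12.8667
x -0.05 y -0.08 | x -0.04 y -0.08 | x -0.04 y -0.08 | x -0.04 y -0.08 | x -0.03 y -0.08 | x -0.03 y -0.08 | x -0.03 y -0.08 | x -0.02 y -0.08 | x -0.02 y -0.09 | x -0.02 y -0.09 | 1.4071048587415
[-0.5   0.4   0.18  2.13  1.22  0.29 -0.2 ]
```

View pics/f.png

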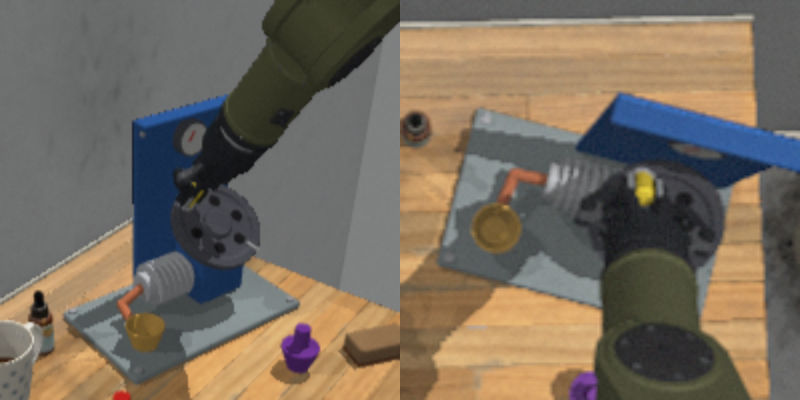

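The fingers hold the knob at scene (338,156), near the top of the wheel. The pump and the other things haven't moved. I'll continue over the hump.

```bash
sed -i 's/y,u,a=r\[1\],r@U,r@A/y,u,a=r[1],r@U+.004,r@A/' h.py
python3 -m pendant '[{"x":-0.03,"y":-0.08,"z":0,"rx":0,"ry":0,"rz":0,"grip":1},{"x":-0.04,"y":-0.08,"z":0,"rx":0,"ry":0,"rz":0,"grip":1},{"x":-0.04,"y":-0.08,"z":0,"rx":0,"ry":0,"rz":0,"grip":1},{"x":-0.03,"y":-0.08,"z":0,"rx":0,"ry":0,"rz":0,"grip":1},{"x":-0.03,"y":-0.08,"z":0,"rx":0,"ry":0,"rz":0,"grip":1},{"x":-0.03,"y":-0.08,"z":0,"rx":0,"ry":0,"rz":0,"grip":1},{"x":-0.02,"y":-0.08,"z":0,"rx":0,"ry":0,"rz":0,"grip":1},{"x":-0.02,"y":-0.08,"z":0,"rx":0,"ry":0,"rz":0,"grip":1},{"x":-0.02,"y":-0.08,"z":0,"rx":0,"ry":0,"rz":0,"grip":1},{"x":-0.01,"y":-0.08,"z":0,"rx":0,"ry":0,"rz":0,"grip":1}]'
python3 - <<'E'
from h import *
th=where();arc(th,10,.04);print(state()["joints"].round(2))
E
```

```text
t: 13.8
tcp_pos: [0.5822, 0.0799, 0.2343]
orientation: [3.133, 0.611, 2.871]
ft_force: [-2.2, 10.2, -18.9]
grip_width: 0.237
grasp_force: 60.5
th 1.279 rad 0.0548 a 0.0272 F y,u,a [  9.2 -14.8 -12.7] Ftan -13.1 grip 0.23692264359325935 60.47447308534174 13.8
x -0.02 y -0.08 | x -0.02 y -0.09 | x -0.02 y -0.09 | x -0.01 y -0.09 | x -0.01 y -0.09 | x -0.01 y -0.09 | x -0.00 y -0.09 | x 0.00 y -0.09 | x 0.00 y -0.09 | x 0.01 y -0.09 | 1.6787375666674602
[-0.46  0.39  0.18  2.14  1.23  0.27 -0.16]
```

```bash

python3 -m pendant '[{"x":0,"y":-0.08,"z":0.02,"rx":0,"ry":0,"rz":0,"grip":1},{"x":0,"y":-0.08,"z":0,"rx":0,"ry":0,"rz":0,"grip":1},{"x":0,"y":-0.08,"z":0,"rx":0,"ry":0,"rz":0,"grip":1},{"x":0,"y":-0.09,"z":0,"rx":0,"ry":0,"rz":0,"grip":1},{"x":0,"y":-0.09,"z":0,"rx":0,"ry":0,"rz":0,"grip":1},{"x":0,"y":-0.09,"z":0,"rx":0,"ry":0,"rz":0,"grip":1},{"x":0,"y":-0.09,"z":0,"rx":0,"ry":0,"rz":0,"grip":1},{"x":0,"y":-0.09,"z":0,"rx":0,"ry":0,"rz":0,"grip":1},{"x":0.01,"y":-0.09,"z":0,"rx":0,"ry":0,"rz":0,"grip":1},{"x":0.01,"y":-0.09,"z":0,"rx":0,"ry":0,"rz":0,"grip":1}]'
python3 - <<'E'
from h import *
th=where();arc(th,10,.04);print(state()["joints"].round(2))
E
```

```text
t: 14.63
tcp_pos: [0.5792, 0.0627, 0.2356]
orientation: [3.126, 0.615, 2.873]
ft_force: [6.7, 16.2, -15.8]
grip_width: 0.24
grasp_force: 60.6
th 1.591 rad 0.0548 a 0.0272 F y,u,a [ 17.4  -7.4 -14.2] Ftan -17.3 grip 0.24046564572579818 60.61711553251371 14.6333
x 0.00 y -0.09 | x 0.01 y -0.09 | x 0.01 y -0.09 | x 0.01 y -0.09 | x 0.02 y -0.09 | x 0.02 y -0.09 | x 0.02 y -0.08 | x 0.03 y -0.08 | x 0.03 y -0.08 | x 0.03 y -0.08 | 1.9913513179336109
[-0.44  0.38  0.19  2.16  1.3   0.23 -0.2 ]
```

```bash

python3 -m pendant '[{"x":0.01,"y":-0.08,"z":0.02,"rx":0,"ry":0,"rz":0,"grip":1},{"x":0.01,"y":-0.08,"z":0,"rx":0,"ry":0,"rz":0,"grip":1},{"x":0.01,"y":-0.08,"z":0,"rx":0,"ry":0,"rz":0,"grip":1},{"x":0.02,"y":-0.08,"z":0,"rx":0,"ry":0,"rz":0,"grip":1},{"x":0.02,"y":-0.08,"z":0,"rx":0,"ry":0,"rz":0,"grip":1},{"x":0.02,"y":-0.08,"z":0,"rx":0,"ry":0,"rz":0,"grip":1},{"x":0,"y":0,"z":0,"rx":0,"ry":0,"rz":0,"grip":1},{"x":0,"y":0,"z":0,"rx":0,"ry":0,"rz":0,"grip":1},{"x":0,"y":0,"z":0,"rx":0,"ry":0,"rz":0,"grip":1},{"x":0,"y":0,"z":0,"rx":0,"ry":0,"rz":0,"grip":1}]'
python3 - <<'E'
from h import *
th=where();arc(th,10,.03);print(state()["joints"].round(2))
for n in ("scene","top"):
    im=get_image(n);cv2.imwrite(f"pics/{n}4.png",im[...,::-1])
E
```

```text
t: 15.47
tcp_pos: [0.5741, 0.05, 0.2344]
orientation: [3.128, 0.616, 2.872]
ft_force: [-3.0, 14.5, -6.5]
grip_width: 0.238
grasp_force: 62.0
th 1.844 rad 0.055 a 0.0272 F y,u,a [13.2 -9.3 -1.4] Ftan -10.2 grip 0.23844761021094024 61.997421104460955 15.4667
x 0.02 y -0.06 | x 0.02 y -0.06 | x 0.02 y -0.06 | x 0.02 y -0.06 | x 0.03 y -0.06 | x 0.03 y -0.06 | x 0.03 y -0.06 | x 0.03 y -0.06 | x 0.03 y -0.06 | x 0.03 y -0.06 | 2.1438726691020733
[-0.42  0.37  0.2   2.18  1.36  0.21 -0.25]
```

```bash

python3 -m pendant '[{"x":0.03,"y":-0.06,"z":0,"rx":0,"ry":0,"rz":0,"grip":1},{"x":0.03,"y":-0.06,"z":0,"rx":0,"ry":0,"rz":0,"grip":1},{"x":0.03,"y":-0.06,"z":0,"rx":0,"ry":0,"rz":0,"grip":1},{"x":0.03,"y":-0.06,"z":0,"rx":0,"ry":0,"rz":0,"grip":1},{"x":0.03,"y":-0.06,"z":0,"rx":0,"ry":0,"rz":0,"grip":1},{"x":0.03,"y":-0.06,"z":0,"rx":0,"ry":0,"rz":0,"grip":1},{"x":0,"y":0,"z":0,"rx":0,"ry":0,"rz":0,"grip":1},{"x":0,"y":0,"z":0,"rx":0,"ry":0,"rz":0,"grip":1},{"x":0,"y":0,"z":0,"rx":0,"ry":0,"rz":0,"grip":1},{"x":0,"y":0,"z":0,"rx":0,"ry":0,"rz":0,"grip":1}]'
python3 - <<'E'
from h import *
th=where();arc(th,10,.03);print(state()["joints"].round(2))
im=get_image("scene");cv2.imwrite(f"pics/scene5.png",im[...,::-1])
L=[cv2.resize(cv2.imread(f"pics/scene{k}.png")[140:210,310:390],(400,350)) for k in (0,5)]
cv2.imwrite("pics/g.png",np.hstack(L))
E
```

```text
t: 16.4
tcp_pos: [0.5685, 0.0416, 0.2323]
orientation: [3.128, 0.617, 2.871]
ft_force: [-3.3, 12.0, -3.5]
grip_width: 0.242
grasp_force: 62.2
th 2.032 rad 0.0551 a 0.0272 F y,u,a [10.7 -7.3  0.8] Ftan -6.3 grip 0.24161058518985798 62.16810641577467 16.4
x 0.03 y -0.06 | x 0.03 y -0.06 | x 0.03 y -0.06 | x 0.04 y -0.06 | x 0.04 y -0.05 | x 0.04 y -0.05 | x 0.04 y -0.05 | x 0.04 y -0.05 | x 0.04 y -0.05 | x 0.04 y -0.05 | 2.3319618881107855
[-0.4   0.37  0.2   2.2   1.45  0.21 -0.33]
```

View pics/g.png

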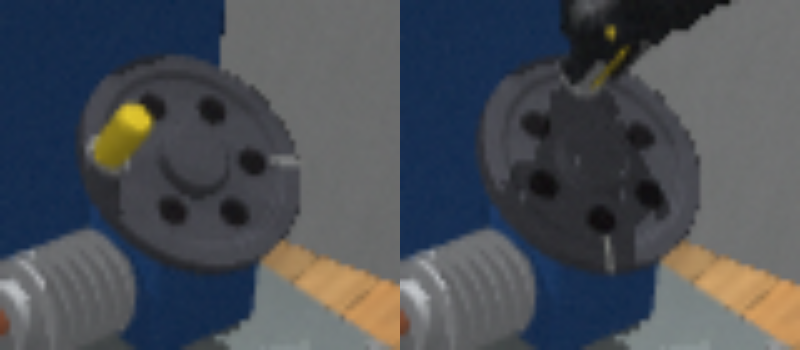

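In the crops, the white rim mark opposite the knob went from scene (366.6,172) to (352.2,190.6). I'll convert that to the wheel angle.

```bash
python3 - <<'E'
from h import *
Y=np.array([0,1,0])
for du in (0,-.004):
  for q in ((366.6,172),(352.2,190.6)):
    f=lambda v:(proj("scene",W(P,C+du*U+v[1]*(-np.cos(v[0])*Y-np.sin(v[0])*U)))-q)[0]
    r=least_squares(f,[1,.06]);print(du,q,r.x)
E
```

```text
0 (366.6, 172) [0.37536151 0.06124455]
0 (352.2, 190.6) [1.9571526  0.06202105]
-0.004 (366.6, 172) [0.31318652 0.05989385]
-0.004 (352.2, 190.6) [1.98299337 0.05833537]
```

```bash

python3 -m pendant '[{"x":0.03,"y":-0.06,"z":0,"rx":0,"ry":0,"rz":0,"grip":1},{"x":0.03,"y":-0.06,"z":0,"rx":0,"ry":0,"rz":0,"grip":1},{"x":0.03,"y":-0.06,"z":0,"rx":0,"ry":0,"rz":0,"grip":1},{"x":0.03,"y":-0.06,"z":0,"rx":0,"ry":0,"rz":0,"grip":1},{"x":0.03,"y":-0.06,"z":0,"rx":0,"ry":0,"rz":0,"grip":1},{"x":0,"y":0,"z":0,"rx":0,"ry":0,"rz":0,"grip":1},{"x":0,"y":0,"z":0,"rx":0,"ry":0,"rz":0,"grip":1},{"x":0,"y":0,"z":0,"rx":0,"ry":0,"rz":0,"grip":1},{"x":0,"y":0,"z":0,"rx":0,"ry":0,"rz":0,"grip":1},{"x":0,"y":0,"z":0,"rx":0,"ry":0,"rz":0,"grip":1}]'
python3 - <<'E'
from h import *
th=where();print(state()["joints"].round(2))
E
```

```text
t: 17.28
tcp_pos: [0.563, 0.0353, 0.2298]
orientation: [3.129, 0.616, 2.871]
ft_force: [-5.8, 13.2, -2.6]
grip_width: 0.239
grasp_force: 62.4
th 2.191 rad 0.0552 a 0.0272 F y,u,a [11.2 -9.   3.1] Ftan -3.9 grip 0.23942098220667493 62.43596989195794 17.2833
[-0.39  0.36  0.19  2.22  1.53  0.2  -0.39]
```

Past the hump, only friction is left, so I'll release and back out.

```bash

python3 -m pendant '[{"x":0,"y":0,"z":0,"rx":0,"ry":0,"rz":0,"grip":0.5},{"x":0,"y":0,"z":0,"rx":0,"ry":0,"rz":0,"grip":0.5},{"x":0,"y":0,"z":0,"rx":0,"ry":0,"rz":0,"grip":0.5},{"x":0,"y":0,"z":0,"rx":0,"ry":0,"rz":0,"grip":0.5},{"x":0,"y":0,"z":0,"rx":0,"ry":0,"rz":0,"grip":0.5},{"x":0,"y":0,"z":0,"rx":0,"ry":0,"rz":0,"grip":0.5},{"x":0,"y":0,"z":0,"rx":0,"ry":0,"rz":0,"grip":0.5},{"x":0,"y":0,"z":0,"rx":0,"ry":0,"rz":0,"grip":0.5},{"x":0,"y":0,"z":0,"rx":0,"ry":0,"rz":0,"grip":0.5},{"x":0,"y":0,"z":0,"rx":0,"ry":0,"rz":0,"grip":0.5}]'
python3 -m pendant '[{"x":0,"y":0,"z":-0.3,"rx":0,"ry":0,"rz":0,"grip":0.5},{"x":0,"y":0,"z":-0.4,"rx":0,"ry":0,"rz":0,"grip":0.5},{"x":0,"y":0,"z":-0.4,"rx":0,"ry":0,"rz":0,"grip":0.5},{"x":0,"y":0,"z":-0.4,"rx":0,"ry":0,"rz":0,"grip":0.5},{"x":0,"y":0,"z":-0.4,"rx":0,"ry":0,"rz":0,"grip":0.5},{"x":0,"y":0,"z":-0.4,"rx":0,"ry":0,"rz":0,"grip":0.5},{"x":0,"y":0,"z":-0.4,"rx":0,"ry":0,"rz":0,"grip":0.5},{"x":0,"y":0,"z":-0.4,"rx":0,"ry":0,"rz":0,"grip":0.5},{"x":0,"y":0,"z":-0.4,"rx":0,"ry":0,"rz":0,"grip":0.5},{"x":0,"y":0,"z":-0.4,"rx":0,"ry":0,"rz":0,"grip":0.5}]'
python3 - <<'E'
from h import *
where();print(state()["joints"].round(2))
im=get_image("scene");cv2.imwrite(f"pics/scene6.png",im[...,::-1])
a=cv2.imread("pics/scene6.png")[140:210,310:390]
cv2.imwrite("pics/i.png",cv2.resize(a,(400,350)))
p,R=here();S=np.array([.5098,.3756])
for yaw in (90,75,60,110):
  RD=Rn.from_euler('xyz',[np.pi,0,np.radians(yaw)])
  print(yaw);rows(p,R,[S[0],S[1],.25],RD,20)
E
```

```text
t: 18.12
tcp_pos: [0.5608, 0.0308, 0.2267]
orientation: [3.137, 0.611, 2.868]
ft_force: [1.0, -0.1, -0.3]
grip_width: 0.504
grasp_force: 0.0
t: 18.95
tcp_pos: [0.5063, 0.0456, 0.307]
orientation: [3.137, 0.611, 2.867]
ft_force: [0.1, 0.1, -1.1]
grip_width: 0.498
grasp_force: 0.0
th 2.308 rad 0.0565 a 0.1233 F y,u,a [ 0.1 -0.6 -0.9] Ftan 0.3 grip 0.4981006724500105 0.0 18.95
[-0.32  0.16  0.01  2.21  0.94  0.4   0.17]
90
20 rows: xyz [ 0.571  0.434 -0.032] r [0.23  0.298 0.719]
75
20 rows: xyz [ 0.64   0.371 -0.053] r [0.275 0.274 0.863]
60
20 rows: xyz [ 0.707  0.299 -0.077] r [0.32  0.245 1.007]
110
20 rows: xyz [ 0.476  0.505 -0.005] r [0.169 0.323 0.526]
```

View pics/i.png

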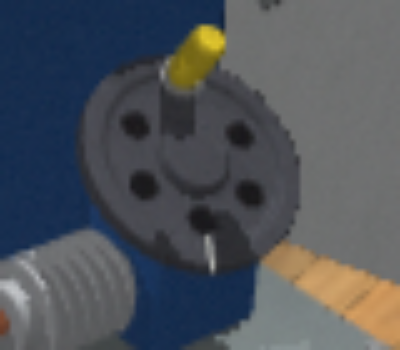

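The wheel stands still on its own, with the knob just past the top and the mark at scene (352,191). Next is the red stopper, which I'll hold at yaw 164° so the fingers straddle the pipe behind the port.

```bash
cat >> h.py <<'E'
RD=Rn.from_euler('xyz',[np.pi,0,np.radians(164)]);S=np.array([.5098,.3756])
E
python3 - <<'E'
from h import *
p,R=here();rows(p,R,[S[0],S[1],.23],RD,20)
E
```

```text
20 rows: xyz [0.216 0.636 0.097] r [0.004 0.351 0.004]
```

```bash

python3 -m pendant '[{"x":0.216,"y":0.636,"z":0.097,"rx":0.004,"ry":0.351,"rz":0.004,"grip":0.3},{"x":0.216,"y":0.636,"z":0.097,"rx":0.004,"ry":0.351,"rz":0.004,"grip":0.3},{"x":0.216,"y":0.636,"z":0.097,"rx":0.004,"ry":0.351,"rz":0.004,"grip":0.3},{"x":0.216,"y":0.636,"z":0.097,"rx":0.004,"ry":0.351,"rz":0.004,"grip":0.3},{"x":0.216,"y":0.636,"z":0.097,"rx":0.004,"ry":0.351,"rz":0.004,"grip":0.3},{"x":0.216,"y":0.636,"z":0.097,"rx":0.004,"ry":0.351,"rz":0.004,"grip":0.3},{"x":0.216,"y":0.636,"z":0.097,"rx":0.004,"ry":0.351,"rz":0.004,"grip":0.3},{"x":0.216,"y":0.636,"z":0.097,"rx":0.004,"ry":0.351,"rz":0.004,"grip":0.3},{"x":0.216,"y":0.636,"z":0.097,"rx":0.004,"ry":0.351,"rz":0.004,"grip":0.3},{"x":0.216,"y":0.636,"z":0.097,"rx":0.004,"ry":0.351,"rz":0.004,"grip":0.3}]'
python3 -m pendant '[{"x":0.216,"y":0.636,"z":0.097,"rx":0.004,"ry":0.351,"rz":0.004,"grip":0.3},{"x":0.216,"y":0.636,"z":0.097,"rx":0.004,"ry":0.351,"rz":0.004,"grip":0.3},{"x":0.216,"y":0.636,"z":0.097,"rx":0.004,"ry":0.351,"rz":0.004,"grip":0.3},{"x":0.216,"y":0.636,"z":0.097,"rx":0.004,"ry":0.351,"rz":0.004,"grip":0.3},{"x":0.216,"y":0.636,"z":0.097,"rx":0.004,"ry":0.351,"rz":0.004,"grip":0.3},{"x":0.216,"y":0.636,"z":0.097,"rx":0.004,"ry":0.351,"rz":0.004,"grip":0.3},{"x":0.216,"y":0.636,"z":0.097,"rx":0.004,"ry":0.351,"rz":0.004,"grip":0.3},{"x":0.216,"y":0.636,"z":0.097,"rx":0.004,"ry":0.351,"rz":0.004,"grip":0.3},{"x":0.216,"y":0.636,"z":0.097,"rx":0.004,"ry":0.351,"rz":0.004,"grip":0.3},{"x":0.216,"y":0.636,"z":0.097,"rx":0.004,"ry":0.351,"rz":0.004,"grip":0.3}]'
python3 - <<'E'
from h import *
p,R=here();print(state()["joints"].round(2));rows(p,R,[S[0],S[1],.113],RD,10)
im=get_image("scene");cv2.imwrite("pics/scene7.png",im[...,::-1])
d=np.abs(im[150:195,323:369].astype(int)-cv2.imread("pics/scene6.png")[...,::-1][150:195,323:369]).mean();print("wheel diff",d)
E
```

```text
t: 19.83
tcp_pos: [0.5144, 0.2093, 0.2604]
orientation: [3.14, 0.304, 2.864]
ft_force: [0.1, 0.4, 0.2]
grip_width: 0.699
grasp_force: 0.0
t: 20.67
tcp_pos: [0.5111, 0.3755, 0.2276]
orientation: [-3.14, -0.002, 2.861]
ft_force: [0.1, 0.5, 1.0]
grip_width: 0.7
grasp_force: 0.0
[-0.46  0.6  -0.36  1.58  0.24  1.01  0.4 ]
10 rows: xyz [ 0.005 -0.001  0.458] r [-0.002 -0.003 -0.002]
wheel diff 15.49098228663446
```

```bash

python3 -m pendant '[{"x":0.005,"y":0,"z":0.458,"rx":0,"ry":0,"rz":0,"grip":0.3},{"x":0.005,"y":0,"z":0.458,"rx":0,"ry":0,"rz":0,"grip":0.3},{"x":0.005,"y":0,"z":0.458,"rx":0,"ry":0,"rz":0,"grip":0.3},{"x":0.005,"y":0,"z":0.458,"rx":0,"ry":0,"rz":0,"grip":0.3},{"x":0.005,"y":0,"z":0.458,"rx":0,"ry":0,"rz":0,"grip":0.3},{"x":0.005,"y":0,"z":0.458,"rx":0,"ry":0,"rz":0,"grip":0.3},{"x":0.005,"y":0,"z":0.458,"rx":0,"ry":0,"rz":0,"grip":0.3},{"x":0.005,"y":0,"z":0.458,"rx":0,"ry":0,"rz":0,"grip":0.3},{"x":0.005,"y":0,"z":0.458,"rx":0,"ry":0,"rz":0,"grip":0.3},{"x":0.005,"y":0,"z":0.458,"rx":0,"ry":0,"rz":0,"grip":0.3}]'
python3 -m pendant '[{"x":0,"y":0,"z":0,"rx":0,"ry":0,"rz":0,"grip":0.4},{"x":0,"y":0,"z":0,"rx":0,"ry":0,"rz":0,"grip":0.5},{"x":0,"y":0,"z":0,"rx":0,"ry":0,"rz":0,"grip":0.6},{"x":0,"y":0,"z":0,"rx":0,"ry":0,"rz":0,"grip":0.7},{"x":0,"y":0,"z":0,"rx":0,"ry":0,"rz":0,"grip":0.75},{"x":0,"y":0,"z":0,"rx":0,"ry":0,"rz":0,"grip":0.8},{"x":0,"y":0,"z":0,"rx":0,"ry":0,"rz":0,"grip":1},{"x":0,"y":0,"z":0,"rx":0,"ry":0,"rz":0,"grip":1},{"x":0,"y":0,"z":0,"rx":0,"ry":0,"rz":0,"grip":1},{"x":0,"y":0,"z":0,"rx":0,"ry":0,"rz":0,"grip":1}]'
python3 -m pendant '[{"x":0,"y":0,"z":-0.4,"rx":0,"ry":0,"rz":0,"grip":1},{"x":0,"y":0,"z":-0.4,"rx":0,"ry":0,"rz":0,"grip":1},{"x":0,"y":0,"z":-0.4,"rx":0,"ry":0,"rz":0,"grip":1},{"x":0,"y":0,"z":-0.4,"rx":0,"ry":0,"rz":0,"grip":1},{"x":0,"y":0,"z":-0.4,"rx":0,"ry":0,"rz":0,"grip":1},{"x":0,"y":0,"z":-0.4,"rx":0,"ry":0,"rz":0,"grip":1},{"x":0,"y":0,"z":-0.4,"rx":0,"ry":0,"rz":0,"grip":1},{"x":0,"y":0,"z":-0.4,"rx":0,"ry":0,"rz":0,"grip":1},{"x":0,"y":0,"z":0,"rx":0,"ry":0,"rz":0,"grip":1},{"x":0,"y":0,"z":0,"rx":0,"ry":0,"rz":0,"grip":1}]'
python3 - <<'E'
from h import *
p,R=here();print(p)
ims={}
for n in("scene","top"):
    im=get_image(n);cv2.imwrite(f"pics/{n}8.png",im[...,::-1]);ims[n]=im
q=proj("scene",[p[0],p[1],p[2]-.1])[0].astype(int);print(q)
a=ims["scene"][max(0,q[1]-60):q[1]+60,q[0]-60:q[0]+60,::-1]
b=ims["scene"][140:210,310:390,::-1]
cv2.imwrite("pics/j.png",np.hstack([cv2.resize(a,(400,400)),cv2.resize(b,(400,400))]))
rows(p,R,[.5926,.2220,p[2]+.02],RD,10)
E
```

```text
t: 21.55
tcp_pos: [0.5094, 0.3755, 0.1128]
orientation: [-3.141, -0.001, 2.862]
ft_force: [0.0, -0.3, -0.4]
grip_width: 0.701
grasp_force: 0.0
t: 22.38
tcp_pos: [0.5097, 0.3754, 0.1148]
orientation: [-3.141, -0.0, 2.861]
ft_force: [-1.2, -1.8, 5.7]
grip_width: 0.229
grasp_force: 58.8
t: 23.22
tcp_pos: [0.5098, 0.3756, 0.1947]
orientation: [3.141, -0.0, 2.861]
ft_force: [-0.2, 0.0, -0.9]
grip_width: 0.227
grasp_force: 58.6
[0.50975882 0.37563163 0.19471062]
[300 250]
10 rows: xyz [-0.488 -0.499 -0.08 ] r [ 0.    -0.    -0.001]
```

View pics/j.png

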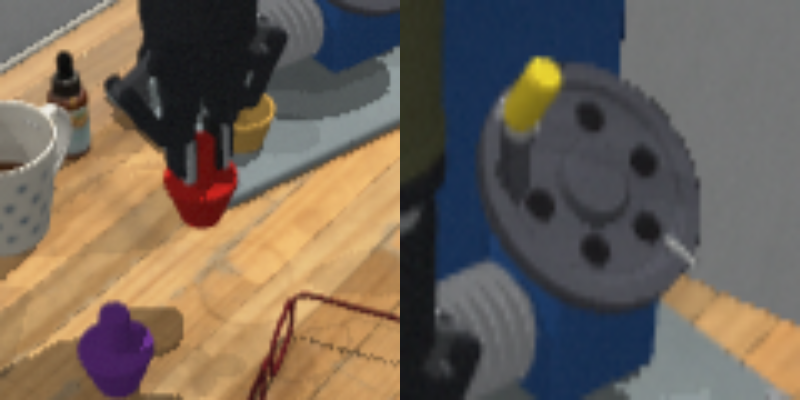

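The stopper is held well, but the wheel has crept back: its mark is now near scene (366.6,184). So I stopped too early. I'll set the stopper down where it stood and redo the wheel, going further.

```bash

python3 -m pendant '[{"x":0,"y":0,"z":0.4,"rx":0,"ry":0,"rz":0,"grip":1},{"x":0,"y":0,"z":0.4,"rx":0,"ry":0,"rz":0,"grip":1},{"x":0,"y":0,"z":0.4,"rx":0,"ry":0,"rz":0,"grip":1},{"x":0,"y":0,"z":0.4,"rx":0,"ry":0,"rz":0,"grip":1},{"x":0,"y":0,"z":0.4,"rx":0,"ry":0,"rz":0,"grip":1},{"x":0,"y":0,"z":0.4,"rx":0,"ry":0,"rz":0,"grip":1},{"x":0,"y":0,"z":0.4,"rx":0,"ry":0,"rz":0,"grip":1},{"x":0,"y":0,"z":0.4,"rx":0,"ry":0,"rz":0,"grip":1},{"x":0,"y":0,"z":0,"rx":0,"ry":0,"rz":0,"grip":1},{"x":0,"y":0,"z":0,"rx":0,"ry":0,"rz":0,"grip":0.4}]'
python3 -m pendant '[{"x":0,"y":0,"z":0,"rx":0,"ry":0,"rz":0,"grip":0.3},{"x":0,"y":0,"z":0,"rx":0,"ry":0,"rz":0,"grip":0.3},{"x":0,"y":0,"z":0,"rx":0,"ry":0,"rz":0,"grip":0.3},{"x":0,"y":0,"z":-0.6,"rx":0,"ry":0,"rz":0,"grip":0.3},{"x":0,"y":0,"z":-0.8,"rx":0,"ry":0,"rz":0,"grip":0.3},{"x":0,"y":0,"z":-0.8,"rx":0,"ry":0,"rz":0,"grip":0.3},{"x":0,"y":0,"z":-0.8,"rx":0,"ry":0,"rz":0,"grip":0.3},{"x":0,"y":0,"z":-0.8,"rx":0,"ry":0,"rz":0,"grip":0.3},{"x":0,"y":0,"z":-0.8,"rx":0,"ry":0,"rz":0,"grip":0.3},{"x":0,"y":0,"z":0,"rx":0,"ry":0,"rz":0,"grip":0.3}]'
cat >> h.py <<'E'
Y=np.array([0,1,0])
def mark(im,dbg=None):
    # wheel angle from white rim mark (opposite knob): brightest bearing on the rim ring, scene view
    g=im.astype(int).min(2);ths=np.arange(-.3,3.2,.01)
    rr=np.array([.056,.059,.062,.065])
    P3=np.array([W(P,C-r*(np.cos(t)*Y+np.sin(t)*U))[0] for t in ths for r in rr])
    q=np.round(proj("scene",P3)).astype(int);v=g[q[:,1],q[:,0]].reshape(len(ths),-1).mean(1)
    v=np.convolve(v,np.ones(7)/7,'same');o=v.argsort()[::-1];print("mark th",ths[o[:6]].round(2),v[o[0]],"median",np.median(v))
    return ths[o[0]]
E
python3 - <<'E'
from h import *
for k in (0,5,6,7,8): mark(cv2.imread(f"pics/scene{k}.png"))
im=get_image("scene");cv2.imwrite("pics/scene9.png",im[...,::-1]);t=mark(im)
p,R=here()
for t in(.7,):rows(p,R,tcp_knob(t,.08),RF,20)
E
```

```text
t: 24.15
tcp_pos: [0.5096, 0.3755, 0.1137]
orientation: [-3.141, -0.001, 2.861]
ft_force: [0.5, 0.0, 0.3]
grip_width: 0.356
grasp_force: 0.0
t: 24.98
tcp_pos: [0.5107, 0.3768, 0.2332]
orientation: [3.137, 0.003, 2.861]
ft_force: [-0.0, 1.1, -0.2]
grip_width: 0.7
grasp_force: 0.0
mark th [0.36 0.35 0.37 0.34 0.33 0.38] 115.42857142857142 median 70.08928571428571
mark th [2.   2.01 1.99 2.02 1.98 0.97] 89.60714285714285 median 65.05357142857142
mark th [1.99 1.98 2.   1.97 1.96 2.01] 136.42857142857142 median 72.67857142857142
mark th [1.49 1.48 1.5  1.47 1.51 1.46] 143.0 median 77.35714285714286
mark th [1.02 1.03 1.04 1.01 1.05 1.  ] 141.39285714285714 median 78.07142857142857
mark th [0.95 0.94 0.96 0.93 0.97 0.92] 134.10714285714286 median 77.17857142857143
20 rows: xyz [-0.218 -0.478 -0.063] r [ 0.    -0.349 -0.005]
```

```bash
python3 - <<'E'
from h import *
p,R=here();im=get_image("scene");t=mark(im);rows(p,R,tcp_knob(t-.02,.08),RF,20)
E
```

```text
mark th [0.95 0.94 0.96 0.93 0.97 0.92] 132.78571428571428 median 77.05357142857142
20 rows: xyz [-0.235 -0.496 -0.069] r [ 0.    -0.349 -0.005]
```

```bash

python3 -m pendant '[{"x":-0.235,"y":-0.496,"z":-0.069,"rx":0,"ry":-0.349,"rz":-0.005,"grip":0.35},{"x":-0.235,"y":-0.496,"z":-0.069,"rx":0,"ry":-0.349,"rz":-0.005,"grip":0.35},{"x":-0.235,"y":-0.496,"z":-0.069,"rx":0,"ry":-0.349,"rz":-0.005,"grip":0.35},{"x":-0.235,"y":-0.496,"z":-0.069,"rx":0,"ry":-0.349,"rz":-0.005,"grip":0.35},{"x":-0.235,"y":-0.496,"z":-0.069,"rx":0,"ry":-0.349,"rz":-0.005,"grip":0.35},{"x":-0.235,"y":-0.496,"z":-0.069,"rx":0,"ry":-0.349,"rz":-0.005,"grip":0.35},{"x":-0.235,"y":-0.496,"z":-0.069,"rx":0,"ry":-0.349,"rz":-0.005,"grip":0.35},{"x":-0.235,"y":-0.496,"z":-0.069,"rx":0,"ry":-0.349,"rz":-0.005,"grip":0.35},{"x":-0.235,"y":-0.496,"z":-0.069,"rx":0,"ry":-0.349,"rz":-0.005,"grip":0.35},{"x":-0.235,"y":-0.496,"z":-0.069,"rx":0,"ry":-0.349,"rz":-0.005,"grip":0.35}]'
python3 -m pendant '[{"x":-0.235,"y":-0.496,"z":-0.069,"rx":0,"ry":-0.349,"rz":-0.005,"grip":0.35},{"x":-0.235,"y":-0.496,"z":-0.069,"rx":0,"ry":-0.349,"rz":-0.005,"grip":0.35},{"x":-0.235,"y":-0.496,"z":-0.069,"rx":0,"ry":-0.349,"rz":-0.005,"grip":0.35},{"x":-0.235,"y":-0.496,"z":-0.069,"rx":0,"ry":-0.349,"rz":-0.005,"grip":0.35},{"x":-0.235,"y":-0.496,"z":-0.069,"rx":0,"ry":-0.349,"rz":-0.005,"grip":0.35},{"x":-0.235,"y":-0.496,"z":-0.069,"rx":0,"ry":-0.349,"rz":-0.005,"grip":0.35},{"x":-0.235,"y":-0.496,"z":-0.069,"rx":0,"ry":-0.349,"rz":-0.005,"grip":0.35},{"x":-0.235,"y":-0.496,"z":-0.069,"rx":0,"ry":-0.349,"rz":-0.005,"grip":0.35},{"x":-0.235,"y":-0.496,"z":-0.069,"rx":0,"ry":-0.349,"rz":-0.005,"grip":0.35},{"x":-0.235,"y":-0.496,"z":-0.069,"rx":0,"ry":-0.349,"rz":-0.005,"grip":0.35}]'
python3 - <<'E'
from h import *
p,R=here();print(state()["joints"].round(2));t=mark(get_image("scene"));
g=tcp_knob(.92,.001)-Rn.from_euler('z',P[2]).apply(.003*U);rows(p,R,g,RF,10)
E
```

```text
t: 25.92
tcp_pos: [0.5286, 0.24, 0.2528]
orientation: [-3.138, 0.303, 2.867]
ft_force: [0.2, -0.0, 0.6]
grip_width: 0.651
grasp_force: 0.0
t: 26.75
tcp_pos: [0.5388, 0.1086, 0.2937]
orientation: [-3.136, 0.607, 2.873]
ft_force: [0.1, -0.7, -0.3]
grip_width: 0.648
grasp_force: 0.0
[-0.47  0.25  0.03  2.12  0.95  0.47  0.06]
mark th [0.91 0.92 0.9  0.93 0.89 0.94] 125.99999999999999 median 72.46428571428571
10 rows: xyz [0.004 0.009 0.309] r [-0.004 -0.004  0.003]
```

```bash

python3 -m pendant '[{"x":0,"y":0.01,"z":0.309,"rx":0,"ry":0,"rz":0,"grip":0.35},{"x":0,"y":0.01,"z":0.309,"rx":0,"ry":0,"rz":0,"grip":0.35},{"x":0,"y":0.01,"z":0.309,"rx":0,"ry":0,"rz":0,"grip":0.35},{"x":0,"y":0.01,"z":0.309,"rx":0,"ry":0,"rz":0,"grip":0.35},{"x":0,"y":0.01,"z":0.309,"rx":0,"ry":0,"rz":0,"grip":0.35},{"x":0,"y":0.01,"z":0.309,"rx":0,"ry":0,"rz":0,"grip":0.35},{"x":0,"y":0.01,"z":0.309,"rx":0,"ry":0,"rz":0,"grip":0.35},{"x":0,"y":0.01,"z":0.309,"rx":0,"ry":0,"rz":0,"grip":0.35},{"x":0,"y":0.01,"z":0.309,"rx":0,"ry":0,"rz":0,"grip":0.35},{"x":0,"y":0.01,"z":0.309,"rx":0,"ry":0,"rz":0,"grip":0.35}]'
python3 -m pendant '[{"x":0,"y":0,"z":0,"rx":0,"ry":0,"rz":0,"grip":0.45},{"x":0,"y":0,"z":0,"rx":0,"ry":0,"rz":0,"grip":0.55},{"x":0,"y":0,"z":0,"rx":0,"ry":0,"rz":0,"grip":0.65},{"x":0,"y":0,"z":0,"rx":0,"ry":0,"rz":0,"grip":0.7},{"x":0,"y":0,"z":0,"rx":0,"ry":0,"rz":0,"grip":1},{"x":0,"y":0,"z":0,"rx":0,"ry":0,"rz":0,"grip":1},{"x":0,"y":0,"z":0,"rx":0,"ry":0,"rz":0,"grip":1},{"x":0,"y":0,"z":0,"rx":0,"ry":0,"rz":0,"grip":1},{"x":0,"y":0,"z":0,"rx":0,"ry":0,"rz":0,"grip":1},{"x":0,"y":0,"z":0,"rx":0,"ry":0,"rz":0,"grip":1}]'
python3 - <<'E'
from h import *
print(state()["joints"].round(2));th=where();mark(get_image("scene"));arc(th,10,.045);arc(th+.45,10,.045)
E
```

```text
t: 27.63
tcp_pos: [0.583, 0.0997, 0.2304]
orientation: [-3.137, 0.607, 2.872]
ft_force: [0.1, -0.1, 0.5]
grip_width: 0.65
grasp_force: 0.0
t: 28.47
tcp_pos: [0.5818, 0.0993, 0.2315]
orientation: [-3.137, 0.608, 2.872]
ft_force: [-6.3, -0.8, 3.5]
grip_width: 0.242
grasp_force: 58.6
[-0.5   0.4   0.16  2.12  1.19  0.31 -0.17]
th 0.94 rad 0.0571 a 0.0281 F y,u,a [-2.5 -2.8  6.2] Ftan 0.4 grip 0.2420101858615559 58.60703056678176 28.4667
mark th [0.88 0.87 0.86 0.89 0.85 0.9 ] 127.60714285714286 median 67.91071428571428
x -0.06 y -0.08 | x -0.05 y -0.08 | x -0.05 y -0.09 | x -0.05 y -0.09 | x -0.04 y -0.09 | x -0.04 y -0.09 | x -0.03 y -0.09 | x -0.03 y -0.09 | x -0.02 y -0.10 | x -0.02 y -0.10 | 1.3902308119937552
x -0.02 y -0.10 | x -0.01 y -0.10 | x -0.01 y -0.10 | x -0.00 y -0.10 | x 0.00 y -0.10 | x 0.01 y -0.10 | x 0.01 y -0.10 | x 0.02 y -0.10 | x 0.02 y -0.10 | x 0.02 y -0.10 | 1.8402308119937552
```

```bash

python3 -m pendant '[{"x":-0.04,"y":-0.08,"z":0,"rx":0,"ry":0,"rz":0,"grip":1},{"x":-0.04,"y":-0.08,"z":0,"rx":0,"ry":0,"rz":0,"grip":1},{"x":-0.04,"y":-0.09,"z":0,"rx":0,"ry":0,"rz":0,"grip":1},{"x":-0.04,"y":-0.09,"z":0,"rx":0,"ry":0,"rz":0,"grip":1},{"x":-0.04,"y":-0.09,"z":0,"rx":0,"ry":0,"rz":0,"grip":1},{"x":-0.03,"y":-0.09,"z":0,"rx":0,"ry":0,"rz":0,"grip":1},{"x":-0.03,"y":-0.09,"z":0,"rx":0,"ry":0,"rz":0,"grip":1},{"x":-0.03,"y":-0.09,"z":0,"rx":0,"ry":0,"rz":0,"grip":1},{"x":-0.02,"y":-0.1,"z":0,"rx":0,"ry":0,"rz":0,"grip":1},{"x":-0.02,"y":-0.1,"z":0,"rx":0,"ry":0,"rz":0,"grip":1}]'
python3 -c 'from h import *;where()'
python3 -m pendant '[{"x":-0.01,"y":-0.1,"z":0,"rx":0,"ry":0,"rz":0,"grip":1},{"x":-0.01,"y":-0.1,"z":0,"rx":0,"ry":0,"rz":0,"grip":1},{"x":0,"y":-0.1,"z":0,"rx":0,"ry":0,"rz":0,"grip":1},{"x":0,"y":-0.1,"z":0,"rx":0,"ry":0,"rz":0,"grip":1},{"x":0,"y":-0.1,"z":0,"rx":0,"ry":0,"rz":0,"grip":1},{"x":0.01,"y":-0.1,"z":0,"rx":0,"ry":0,"rz":0,"grip":1},{"x":0.01,"y":-0.1,"z":0,"rx":0,"ry":0,"rz":0,"grip":1},{"x":0.02,"y":-0.1,"z":0,"rx":0,"ry":0,"rz":0,"grip":1},{"x":0.02,"y":-0.1,"z":0,"rx":0,"ry":0,"rz":0,"grip":1},{"x":0.02,"y":-0.1,"z":0,"rx":0,"ry":0,"rz":0,"grip":1}]'
python3 - <<'E'
from h import *
print(state()["joints"].round(2));th=where();mark(get_image("scene"));arc(th,10,.045)
E
```

```text
t: 29.35
tcp_pos: [0.5838, 0.0834, 0.2362]
orientation: [3.136, 0.607, 2.879]
ft_force: [6.3, 14.4, -7.8]
grip_width: 0.24
grasp_force: 58.8
th 1.221 rad 0.0573 a 0.0284 F y,u,a [15.6 -2.6 -7.7] Ftan -15.5 grip 0.2397478507776977 58.794436823473006 29.35
t: 30.18
tcp_pos: [0.5802, 0.0613, 0.2382]
orientation: [3.131, 0.614, 2.878]
ft_force: [23.1, 14.6, -7.4]
grip_width: 0.236
grasp_force: 59.1
[-0.42  0.38  0.18  2.15  1.26  0.24 -0.15]
th 1.61 rad 0.0574 a 0.0286 F y,u,a [ 20.3  10.8 -16.6] Ftan -20.7 grip 0.23557302279227546 59.11986788793001 30.1833
mark th [1.58 1.57 1.56 1.59 1.55 1.6 ] 127.39285714285712 median 67.44642857142857
x 0.01 y -0.10 | x 0.01 y -0.10 | x 0.02 y -0.10 | x 0.02 y -0.10 | x 0.02 y -0.10 | x 0.03 y -0.09 | x 0.03 y -0.09 | x 0.04 y -0.09 | x 0.04 y -0.09 | x 0.04 y -0.09 | 2.0604181082071786
```

```bash

python3 -m pendant '[{"x":0,"y":-0.1,"z":0,"rx":0,"ry":0,"rz":0,"grip":1},{"x":0.01,"y":-0.1,"z":0,"rx":0,"ry":0,"rz":0,"grip":1},{"x":0.01,"y":-0.1,"z":0,"rx":0,"ry":0,"rz":0,"grip":1},{"x":0.02,"y":-0.09,"z":0,"rx":0,"ry":0,"rz":0,"grip":1},{"x":0.02,"y":-0.09,"z":0,"rx":0,"ry":0,"rz":0,"grip":1},{"x":0.03,"y":-0.09,"z":0,"rx":0,"ry":0,"rz":0,"grip":1},{"x":0.03,"y":-0.09,"z":0,"rx":0,"ry":0,"rz":0,"grip":1},{"x":0.03,"y":-0.08,"z":0,"rx":0,"ry":0,"rz":0,"grip":1},{"x":0.04,"y":-0.08,"z":0,"rx":0,"ry":0,"rz":0,"grip":1},{"x":0.04,"y":-0.08,"z":0,"rx":0,"ry":0,"rz":0,"grip":1}]'
python3 - <<'E'
from h import *
print(state()["joints"].round(2));th=where();mark(get_image("scene"));arc(th,10,.04)
E
```

```text
t: 31.07
tcp_pos: [0.5686, 0.0392, 0.2345]
orientation: [3.134, 0.613, 2.878]
ft_force: [14.2, 12.2, -2.5]
grip_width: 0.239
grasp_force: 60.0
[-0.39  0.36  0.19  2.19  1.39  0.21 -0.25]
th 2.057 rad 0.0576 a 0.0287 F y,u,a [15.6  7.1 -8. ] Ftan -17.1 grip 0.2389460102858304 59.97614339750726 31.0667
mark th [2.06 2.05 2.04 2.07 2.03 0.98] 86.42857142857142 median 65.0
x 0.04 y -0.08 | x 0.05 y -0.08 | x 0.05 y -0.07 | x 0.05 y -0.07 | x 0.05 y -0.07 | x 0.06 y -0.07 | x 0.06 y -0.06 | x 0.06 y -0.06 | x 0.06 y -0.06 | x 0.07 y -0.06 | 2.457379245315923
```

```bash

python3 -m pendant '[{"x":0.04,"y":-0.08,"z":0,"rx":0,"ry":0,"rz":0,"grip":1},{"x":0.04,"y":-0.08,"z":0,"rx":0,"ry":0,"rz":0,"grip":1},{"x":0.04,"y":-0.07,"z":0,"rx":0,"ry":0,"rz":0,"grip":1},{"x":0.05,"y":-0.07,"z":0,"rx":0,"ry":0,"rz":0,"grip":1},{"x":0.05,"y":-0.07,"z":0,"rx":0,"ry":0,"rz":0,"grip":1},{"x":0.06,"y":-0.07,"z":0,"rx":0,"ry":0,"rz":0,"grip":1},{"x":0.06,"y":-0.06,"z":0,"rx":0,"ry":0,"rz":0,"grip":1},{"x":0.06,"y":-0.06,"z":0,"rx":0,"ry":0,"rz":0,"grip":1},{"x":0,"y":0,"z":0,"rx":0,"ry":0,"rz":0,"grip":1},{"x":0,"y":0,"z":0,"rx":0,"ry":0,"rz":0,"grip":1}]'
python3 - <<'E'
from h import *
print(state()["joints"].round(2));th=where();mark(get_image("scene"));arc(th,5,.04)
E
```

```text
t: 31.95
tcp_pos: [0.5538, 0.0265, 0.227]
orientation: [3.138, 0.607, 2.878]
ft_force: [-0.4, 10.9, -0.4]
grip_width: 0.239
grasp_force: 61.0
[-0.36  0.36  0.18  2.24  1.56  0.2  -0.41]
th 2.429 rad 0.0572 a 0.0286 F y,u,a [10.4 -3.   1.6] Ftan -4.6 grip 0.23937190677835876 60.97636761433023 31.95
mark th [2.45 2.46 2.44 2.47 2.43 2.48] 90.99999999999997 median 51.92857142857143
x 0.07 y -0.06 | x 0.07 y -0.05 | x 0.07 y -0.05 | x 0.07 y -0.05 | x 0.08 y -0.04 | 2.6288106797532254
```

The mark gives a wheel angle of 2.45. Given the known start range, that puts the joint inside 1.9–2.3, so I'll release here and check over time.

```bash

python3 -m pendant '[{"x":0.07,"y":-0.05,"z":0,"rx":0,"ry":0,"rz":0,"grip":1},{"x":0,"y":0,"z":0,"rx":0,"ry":0,"rz":0,"grip":1},{"x":0,"y":0,"z":0,"rx":0,"ry":0,"rz":0,"grip":0.5},{"x":0,"y":0,"z":0,"rx":0,"ry":0,"rz":0,"grip":0.5},{"x":0,"y":0,"z":0,"rx":0,"ry":0,"rz":0,"grip":0.5},{"x":0,"y":0,"z":0,"rx":0,"ry":0,"rz":0,"grip":0.5},{"x":0,"y":0,"z":0,"rx":0,"ry":0,"rz":0,"grip":0.5},{"x":0,"y":0,"z":0,"rx":0,"ry":0,"rz":0,"grip":0.5},{"x":0,"y":0,"z":0,"rx":0,"ry":0,"rz":0,"grip":0.5},{"x":0,"y":0,"z":0,"rx":0,"ry":0,"rz":0,"grip":0.5}]'
python3 -c 'from h import *;mark(get_image("scene"));where()'
python3 -m pendant '[{"x":0,"y":0,"z":-0.3,"rx":0,"ry":0,"rz":0,"grip":0.5},{"x":0,"y":0,"z":-0.5,"rx":0,"ry":0,"rz":0,"grip":0.5},{"x":0,"y":0,"z":-0.5,"rx":0,"ry":0,"rz":0,"grip":0.5},{"x":0,"y":0,"z":-0.5,"rx":0,"ry":0,"rz":0,"grip":0.5},{"x":0,"y":0,"z":-0.5,"rx":0,"ry":0,"rz":0,"grip":0.5},{"x":0,"y":0,"z":-0.5,"rx":0,"ry":0,"rz":0,"grip":0.5},{"x":0,"y":0,"z":-0.5,"rx":0,"ry":0,"rz":0,"grip":0.5},{"x":0,"y":0,"z":-0.4,"rx":0,"ry":0,"rz":0,"grip":0.5},{"x":0,"y":0,"z":0,"rx":0,"ry":0,"rz":0,"grip":0.5},{"x":0,"y":0,"z":0,"rx":0,"ry":0,"rz":0,"grip":0.5}]'
python3 - <<'E'
from h import *
print(state()["joints"].round(2));mark(get_image("scene"))
p,R=here();rows(p,R,[.5097,.3755,.23],RD,20)
E
```

```text
t: 32.83
tcp_pos: [0.5512, 0.0198, 0.2256]
orientation: [-3.137, 0.608, 2.872]
ft_force: [0.3, -0.0, -0.4]
grip_width: 0.499
grasp_force: 0.0
mark th [2.5  2.49 2.51 2.48 2.52 2.47] 84.96428571428571 median 46.33928571428571
th 2.527 rad 0.0624 a 0.0279 F y,u,a [-0.4 -0.1 -0.2] Ftan 0.4 grip 0.4985659057308461 0.0 32.8833
t: 33.72
tcp_pos: [0.5004, 0.0343, 0.3018]
orientation: [-3.138, 0.609, 2.871]
ft_force: [0.3, 0.2, -0.1]
grip_width: 0.501
grasp_force: 0.0
[-0.32  0.15  0.03  2.23  0.96  0.38  0.16]
mark th [2.5  2.49 2.51 2.48 2.52 2.47] 132.78571428571428 median 72.60714285714286
20 rows: xyz [0.207 0.662 0.083] r [-0.001  0.349  0.004]
```

```bash

python3 -m pendant '[{"x":0.207,"y":0.662,"z":0.083,"rx":0,"ry":0.349,"rz":0.004,"grip":0.3},{"x":0.207,"y":0.662,"z":0.083,"rx":0,"ry":0.349,"rz":0.004,"grip":0.3},{"x":0.207,"y":0.662,"z":0.083,"rx":0,"ry":0.349,"rz":0.004,"grip":0.3},{"x":0.207,"y":0.662,"z":0.083,"rx":0,"ry":0.349,"rz":0.004,"grip":0.3},{"x":0.207,"y":0.662,"z":0.083,"rx":0,"ry":0.349,"rz":0.004,"grip":0.3},{"x":0.207,"y":0.662,"z":0.083,"rx":0,"ry":0.349,"rz":0.004,"grip":0.3},{"x":0.207,"y":0.662,"z":0.083,"rx":0,"ry":0.349,"rz":0.004,"grip":0.3},{"x":0.207,"y":0.662,"z":0.083,"rx":0,"ry":0.349,"rz":0.004,"grip":0.3},{"x":0.207,"y":0.662,"z":0.083,"rx":0,"ry":0.349,"rz":0.004,"grip":0.3},{"x":0.207,"y":0.662,"z":0.083,"rx":0,"ry":0.349,"rz":0.004,"grip":0.3}]'
python3 -m pendant '[{"x":0.207,"y":0.662,"z":0.083,"rx":0,"ry":0.349,"rz":0.004,"grip":0.3},{"x":0.207,"y":0.662,"z":0.083,"rx":0,"ry":0.349,"rz":0.004,"grip":0.3},{"x":0.207,"y":0.662,"z":0.083,"rx":0,"ry":0.349,"rz":0.004,"grip":0.3},{"x":0.207,"y":0.662,"z":0.083,"rx":0,"ry":0.349,"rz":0.004,"grip":0.3},{"x":0.207,"y":0.662,"z":0.083,"rx":0,"ry":0.349,"rz":0.004,"grip":0.3},{"x":0.207,"y":0.662,"z":0.083,"rx":0,"ry":0.349,"rz":0.004,"grip":0.3},{"x":0.207,"y":0.662,"z":0.083,"rx":0,"ry":0.349,"rz":0.004,"grip":0.3},{"x":0.207,"y":0.662,"z":0.083,"rx":0,"ry":0.349,"rz":0.004,"grip":0.3},{"x":0.207,"y":0.662,"z":0.083,"rx":0,"ry":0.349,"rz":0.004,"grip":0.3},{"x":0.207,"y":0.662,"z":0.083,"rx":0,"ry":0.349,"rz":0.004,"grip":0.3}]'
python3 - <<'E'
from h import *
mark(get_image("scene"));p,R=here();rows(p,R,[.5097,.3755,.113],RD,10)
E
```

```text
t: 34.6
tcp_pos: [0.5101, 0.2039, 0.2579]
orientation: [-3.138, 0.301, 2.867]
ft_force: [0.2, -0.1, -0.5]
grip_width: 0.7
grasp_force: 0.0
t: 35.43
tcp_pos: [0.5098, 0.3759, 0.2283]
orientation: [-3.138, -0.003, 2.862]
ft_force: [-0.0, -0.7, -0.5]
grip_width: 0.699
grasp_force: 0.0
mark th [2.5  2.49 2.51 2.48 2.52 2.47] 138.96428571428572 median 76.94642857142856
10 rows: xyz [-0.007 -0.014  0.459] r [-0.001 -0.007  0.002]
```

```bash

python3 -m pendant '[{"x":-0.007,"y":-0.014,"z":0.459,"rx":0,"ry":0,"rz":0,"grip":0.3},{"x":-0.007,"y":-0.014,"z":0.459,"rx":0,"ry":0,"rz":0,"grip":0.3},{"x":-0.007,"y":-0.014,"z":0.459,"rx":0,"ry":0,"rz":0,"grip":0.3},{"x":-0.007,"y":-0.014,"z":0.459,"rx":0,"ry":0,"rz":0,"grip":0.3},{"x":-0.007,"y":-0.014,"z":0.459,"rx":0,"ry":0,"rz":0,"grip":0.3},{"x":-0.007,"y":-0.014,"z":0.459,"rx":0,"ry":0,"rz":0,"grip":0.3},{"x":-0.007,"y":-0.014,"z":0.459,"rx":0,"ry":0,"rz":0,"grip":0.3},{"x":-0.007,"y":-0.014,"z":0.459,"rx":0,"ry":0,"rz":0,"grip":0.3},{"x":-0.007,"y":-0.014,"z":0.459,"rx":0,"ry":0,"rz":0,"grip":0.3},{"x":-0.007,"y":-0.014,"z":0.459,"rx":0,"ry":0,"rz":0,"grip":0.3}]'
python3 -m pendant '[{"x":0,"y":0,"z":0,"rx":0,"ry":0,"rz":0,"grip":0.4},{"x":0,"y":0,"z":0,"rx":0,"ry":0,"rz":0,"grip":0.5},{"x":0,"y":0,"z":0,"rx":0,"ry":0,"rz":0,"grip":0.6},{"x":0,"y":0,"z":0,"rx":0,"ry":0,"rz":0,"grip":0.7},{"x":0,"y":0,"z":0,"rx":0,"ry":0,"rz":0,"grip":0.75},{"x":0,"y":0,"z":0,"rx":0,"ry":0,"rz":0,"grip":0.8},{"x":0,"y":0,"z":0,"rx":0,"ry":0,"rz":0,"grip":1},{"x":0,"y":0,"z":0,"rx":0,"ry":0,"rz":0,"grip":1},{"x":0,"y":0,"z":0,"rx":0,"ry":0,"rz":0,"grip":1},{"x":0,"y":0,"z":0,"rx":0,"ry":0,"rz":0,"grip":1}]'
python3 -m pendant '[{"x":0,"y":0,"z":-0.4,"rx":0,"ry":0,"rz":0,"grip":1},{"x":0,"y":0,"z":-0.4,"rx":0,"ry":0,"rz":0,"grip":1},{"x":0,"y":0,"z":-0.4,"rx":0,"ry":0,"rz":0,"grip":1},{"x":0,"y":0,"z":-0.4,"rx":0,"ry":0,"rz":0,"grip":1},{"x":0,"y":0,"z":-0.4,"rx":0,"ry":0,"rz":0,"grip":1},{"x":0,"y":0,"z":-0.4,"rx":0,"ry":0,"rz":0,"grip":1},{"x":0,"y":0,"z":-0.4,"rx":0,"ry":0,"rz":0,"grip":1},{"x":0,"y":0,"z":-0.4,"rx":0,"ry":0,"rz":0,"grip":1},{"x":0,"y":0,"z":-0.4,"rx":0,"ry":0,"rz":0,"grip":1},{"x":0,"y":0,"z":0,"rx":0,"ry":0,"rz":0,"grip":1}]'
python3 - <<'E'
from h import *
p,R=here();print(p)
# refine port: brass mask bbox in the first pictures, cup modelled by its mouth ring
for n,roi in(("scene",(200,245,290,335)),("top",(180,212,318,352))):
    im=cv2.imread(f"pics/{n}0.png");h=cv2.cvtColor(im,cv2.COLOR_BGR2HSV)
    m=(h[...,0]>14)&(h[...,0]<30)&(h[...,1]>120);M=np.zeros_like(m);M[roi[0]:roi[1],roi[2]:roi[3]]=m[roi[0]:roi[1],roi[2]:roi[3]]
    b,c=bbox(M);print(n,"brass",b,"model",pix(proj(n,circ(.0285,.046)+[.5926,.2220,0])).round(1))
rows(p,R,[.5926,.2220,p[2]],RD,10)
E
```

```text
t: 36.32
tcp_pos: [0.5099, 0.3716, 0.1142]
orientation: [-3.14, -0.001, 2.863]
ft_force: [0.7, -0.1, -0.2]
grip_width: 0.703
grasp_force: 0.0
t: 37.15
tcp_pos: [0.5103, 0.3722, 0.1162]
orientation: [3.141, 0.0, 2.863]
ft_force: [0.6, 0.3, 5.9]
grip_width: 0.226
grasp_force: 58.8
t: 37.98
tcp_pos: [0.5107, 0.3724, 0.2079]
orientation: [3.14, 0.001, 2.863]
ft_force: [0.2, 0.3, -0.7]
grip_width: 0.224
grasp_force: 58.6
[0.51067098 0.37241791 0.20787003]
scene brass [302.5 215.5 321.5 235.5] model [302.  216.2 322.5 228.7]
top brass [326.5 185.5 345.5 204.5] model [326.4 184.5 345.5 203.5]
10 rows: xyz [-0.481 -0.488 -0.   ] r [0.002 0.001 0.001]
```

```bash

python3 -m pendant '[{"x":-0.478,"y":-0.49,"z":0,"rx":0,"ry":0,"rz":0,"grip":1},{"x":-0.478,"y":-0.49,"z":0,"rx":0,"ry":0,"rz":0,"grip":1},{"x":-0.478,"y":-0.49,"z":0,"rx":0,"ry":0,"rz":0,"grip":1},{"x":-0.478,"y":-0.49,"z":0,"rx":0,"ry":0,"rz":0,"grip":1},{"x":-0.478,"y":-0.49,"z":0,"rx":0,"ry":0,"rz":0,"grip":1},{"x":-0.478,"y":-0.49,"z":0,"rx":0,"ry":0,"rz":0,"grip":1},{"x":-0.478,"y":-0.49,"z":0,"rx":0,"ry":0,"rz":0,"grip":1},{"x":-0.478,"y":-0.49,"z":0,"rx":0,"ry":0,"rz":0,"grip":1},{"x":-0.478,"y":-0.49,"z":0,"rx":0,"ry":0,"rz":0,"grip":1},{"x":-0.478,"y":-0.49,"z":0,"rx":0,"ry":0,"rz":0,"grip":1}]'
python3 - <<'E'
from h import *
p,R=here();print(p,state()["joints"].round(2))
im={n:get_image(n) for n in("scene","top")}
for n in im: cv2.imwrite(f"pics/{n}10.png",im[n][...,::-1])
h=red("scene",im["scene"]);M=np.zeros((400,640),bool);M[150:245,280:345]=h[150:245,280:345];b,c=bbox(M);print("red bbox",b,"model",pix(proj("scene",STOP+[p[0],p[1],p[2]-.1155])).round(1))
mark(im["scene"])
rows(p,R,[.591,.222,.166],RD,10)
E
```

```text
t: 38.82
tcp_pos: [0.5915, 0.2202, 0.205]
orientation: [-3.14, -0.002, 2.863]
ft_force: [0.2, 0.8, -1.1]
grip_width: 0.226
grasp_force: 58.6
[0.59146369 0.22024482 0.20498129] [-0.18  0.62 -0.35  1.61  0.25  0.96  0.67]
red bbox [303.5 185.5 322.5 211.5] model [303.4 186.1 323.  212.5]
mark th [2.5  2.49 2.51 2.48 2.52 2.47] 135.39285714285714 median 75.14285714285714
10 rows: xyz [0.004 0.006 0.156] r [-0.002 -0.002  0.001]
```

```bash

python3 -m pendant '[{"x":0.004,"y":0.006,"z":0.156,"rx":0,"ry":0,"rz":0,"grip":1},{"x":0.004,"y":0.006,"z":0.156,"rx":0,"ry":0,"rz":0,"grip":1},{"x":0.004,"y":0.006,"z":0.156,"rx":0,"ry":0,"rz":0,"grip":1},{"x":0.004,"y":0.006,"z":0.156,"rx":0,"ry":0,"rz":0,"grip":1},{"x":0.004,"y":0.006,"z":0.156,"rx":0,"ry":0,"rz":0,"grip":1},{"x":0.004,"y":0.006,"z":0.156,"rx":0,"ry":0,"rz":0,"grip":1},{"x":0.004,"y":0.006,"z":0.156,"rx":0,"ry":0,"rz":0,"grip":1},{"x":0.004,"y":0.006,"z":0.156,"rx":0,"ry":0,"rz":0,"grip":1},{"x":0.004,"y":0.006,"z":0.156,"rx":0,"ry":0,"rz":0,"grip":1},{"x":0.004,"y":0.006,"z":0.156,"rx":0,"ry":0,"rz":0,"grip":1}]'
python3 -m pendant '[{"x":0,"y":0,"z":0.06,"rx":0,"ry":0,"rz":0,"grip":1},{"x":0,"y":0,"z":0.06,"rx":0,"ry":0,"rz":0,"grip":1},{"x":0,"y":0,"z":0.06,"rx":0,"ry":0,"rz":0,"grip":1},{"x":0,"y":0,"z":0.06,"rx":0,"ry":0,"rz":0,"grip":1},{"x":0,"y":0,"z":0.06,"rx":0,"ry":0,"rz":0,"grip":1},{"x":0,"y":0,"z":0.06,"rx":0,"ry":0,"rz":0,"grip":1},{"x":0,"y":0,"z":0.06,"rx":0,"ry":0,"rz":0,"grip":1},{"x":0,"y":0,"z":0.06,"rx":0,"ry":0,"rz":0,"grip":1},{"x":0,"y":0,"z":0.06,"rx":0,"ry":0,"rz":0,"grip":1},{"x":0,"y":0,"z":0.06,"rx":0,"ry":0,"rz":0,"grip":1}]'
```

```text
t: 39.75
tcp_pos: [0.5906, 0.2228, 0.1659]
orientation: [-3.14, -0.001, 2.863]
ft_force: [0.0, -0.1, -0.9]
grip_width: 0.226
grasp_force: 58.6
t: 40.58
tcp_pos: [0.5906, 0.2228, 0.1512]
orientation: [-3.14, -0.001, 2.863]
ft_force: [0.6, -0.7, -0.5]
grip_width: 0.228
grasp_force: 58.6
```

```bash

python3 -m pendant '[{"x":0,"y":0,"z":0.03,"rx":0,"ry":0,"rz":0,"grip":1},{"x":0,"y":0,"z":0.03,"rx":0,"ry":0,"rz":0,"grip":1},{"x":0,"y":0,"z":0.03,"rx":0,"ry":0,"rz":0,"grip":1},{"x":0,"y":0,"z":0.03,"rx":0,"ry":0,"rz":0,"grip":1},{"x":0,"y":0,"z":0.03,"rx":0,"ry":0,"rz":0,"grip":1},{"x":0,"y":0,"z":0.03,"rx":0,"ry":0,"rz":0,"grip":1},{"x":0,"y":0,"z":0.03,"rx":0,"ry":0,"rz":0,"grip":1},{"x":0,"y":0,"z":0.03,"rx":0,"ry":0,"rz":0,"grip":1},{"x":0,"y":0,"z":0.03,"rx":0,"ry":0,"rz":0,"grip":1},{"x":0,"y":0,"z":0.03,"rx":0,"ry":0,"rz":0,"grip":1}]'
```

```text
t: 41.42
tcp_pos: [0.5906, 0.2228, 0.1438]
orientation: [-3.14, -0.001, 2.863]
ft_force: [0.5, -0.2, -1.0]
grip_width: 0.225
grasp_force: 58.6
```

```bash

python3 -m pendant '[{"x":0,"y":0,"z":0.02,"rx":0,"ry":0,"rz":0,"grip":1},{"x":0,"y":0,"z":0.02,"rx":0,"ry":0,"rz":0,"grip":1},{"x":0,"y":0,"z":0.02,"rx":0,"ry":0,"rz":0,"grip":1},{"x":0,"y":0,"z":0.02,"rx":0,"ry":0,"rz":0,"grip":1},{"x":0,"y":0,"z":0.02,"rx":0,"ry":0,"rz":0,"grip":1},{"x":0,"y":0,"z":0.02,"rx":0,"ry":0,"rz":0,"grip":1},{"x":0,"y":0,"z":0.02,"rx":0,"ry":0,"rz":0,"grip":1},{"x":0,"y":0,"z":0.02,"rx":0,"ry":0,"rz":0,"grip":1},{"x":0,"y":0,"z":0.02,"rx":0,"ry":0,"rz":0,"grip":1},{"x":0,"y":0,"z":0.02,"rx":0,"ry":0,"rz":0,"grip":1}]'
```

```text
t: 42.25
tcp_pos: [0.5912, 0.2226, 0.1392]
orientation: [-3.141, 0.0, 2.863]
ft_force: [1.9, -1.3, 1.9]
grip_width: 0.226
grasp_force: 59.0
```

```bash

python3 -m pendant '[{"x":-0.02,"y":-0.01,"z":0,"rx":0,"ry":0,"rz":0,"grip":1},{"x":-0.02,"y":0,"z":0.01,"rx":0,"ry":0,"rz":0,"grip":1},{"x":0,"y":0,"z":0.01,"rx":0,"ry":0,"rz":0,"grip":1},{"x":0,"y":0,"z":0.01,"rx":0,"ry":0,"rz":0,"grip":1},{"x":0,"y":0,"z":0.01,"rx":0,"ry":0,"rz":0,"grip":1},{"x":0,"y":0,"z":0.01,"rx":0,"ry":0,"rz":0,"grip":1},{"x":0,"y":0,"z":0.01,"rx":0,"ry":0,"rz":0,"grip":1},{"x":0,"y":0,"z":0.01,"rx":0,"ry":0,"rz":0,"grip":1},{"x":0,"y":0,"z":0.01,"rx":0,"ry":0,"rz":0,"grip":1},{"x":0,"y":0,"z":0,"rx":0,"ry":0,"rz":0,"grip":1}]'
```

```text
t: 43.08
tcp_pos: [0.5918, 0.2222, 0.137]
orientation: [-3.141, -0.0, 2.863]
ft_force: [2.4, 0.0, 2.6]
grip_width: 0.223
grasp_force: 59.1
```

```bash

python3 -m pendant '[{"x":-0.02,"y":0,"z":0.01,"rx":0,"ry":0,"rz":0,"grip":1},{"x":-0.01,"y":0.01,"z":0.01,"rx":0,"ry":0,"rz":0,"grip":1},{"x":0,"y":0,"z":0.01,"rx":0,"ry":0,"rz":0,"grip":1},{"x":0,"y":0,"z":0.01,"rx":0,"ry":0,"rz":0,"grip":1},{"x":0,"y":0,"z":0.01,"rx":0,"ry":0,"rz":0,"grip":1},{"x":0,"y":0,"z":0.01,"rx":0,"ry":0,"rz":0,"grip":1},{"x":0,"y":0,"z":0.01,"rx":0,"ry":0,"rz":0,"grip":1},{"x":0,"y":0,"z":0,"rx":0,"ry":0,"rz":0,"grip":1},{"x":0,"y":0,"z":0,"rx":0,"ry":0,"rz":0,"grip":1},{"x":0,"y":0,"z":0,"rx":0,"ry":0,"rz":0,"grip":1}]'
```

```text
t: 43.92
tcp_pos: [0.5925, 0.222, 0.1353]
orientation: [-3.14, -0.001, 2.863]
ft_force: [3.2, -3.5, 5.3]
grip_width: 0.23
grasp_force: 59.4
```

```bash

python3 -m pendant '[{"x":-0.02,"y":-0.02,"z":0.01,"rx":0,"ry":0,"rz":0,"grip":1},{"x":0,"y":0,"z":0.01,"rx":0,"ry":0,"rz":0,"grip":1},{"x":0,"y":0,"z":0.01,"rx":0,"ry":0,"rz":0,"grip":1},{"x":0,"y":0,"z":0.01,"rx":0,"ry":0,"rz":0,"grip":1},{"x":0,"y":0,"z":0.01,"rx":0,"ry":0,"rz":0,"grip":1},{"x":0,"y":0,"z":0,"rx":0,"ry":0,"rz":0,"grip":1},{"x":0,"y":0,"z":0,"rx":0,"ry":0,"rz":0,"grip":1},{"x":0,"y":0,"z":0,"rx":0,"ry":0,"rz":0,"grip":1},{"x":0,"y":0,"z":0,"rx":0,"ry":0,"rz":0,"grip":1},{"x":0,"y":0,"z":0,"rx":0,"ry":0,"rz":0,"grip":1}]'
```

```text
t: 44.75
tcp_pos: [0.5927, 0.2218, 0.1346]
orientation: [-3.141, -0.0, 2.863]
ft_force: [1.4, -2.8, 8.8]
grip_width: 0.224
grasp_force: 60.0
```

The stopper is seated: it stalled at the predicted height with 9 N. I'll release, lift away and check.

```bash

python3 -m pendant '[{"x":0,"y":0,"z":0,"rx":0,"ry":0,"rz":0,"grip":0.65},{"x":0,"y":0,"z":0,"rx":0,"ry":0,"rz":0,"grip":0.6},{"x":0,"y":0,"z":0,"rx":0,"ry":0,"rz":0,"grip":0.55},{"x":0,"y":0,"z":0,"rx":0,"ry":0,"rz":0,"grip":0.55},{"x":0,"y":0,"z":0,"rx":0,"ry":0,"rz":0,"grip":0.55},{"x":0,"y":0,"z":-0.2,"rx":0,"ry":0,"rz":0,"grip":0.55},{"x":0,"y":0,"z":-0.3,"rx":0,"ry":0,"rz":0,"grip":0.55},{"x":0,"y":0,"z":-0.3,"rx":0,"ry":0,"rz":0,"grip":0.55},{"x":0,"y":0,"z":-0.5,"rx":0,"ry":0,"rz":0,"grip":0.55},{"x":0,"y":0,"z":-0.5,"rx":0,"ry":0,"rz":0,"grip":0.55}]'
python3 -m pendant '[{"x":0,"y":0,"z":-0.6,"rx":0,"ry":0,"rz":0,"grip":0.55},{"x":0,"y":0,"z":-0.6,"rx":0,"ry":0,"rz":0,"grip":0.55},{"x":0,"y":0,"z":-0.6,"rx":0,"ry":0,"rz":0,"grip":0.55},{"x":0,"y":0,"z":-0.6,"rx":0,"ry":0,"rz":0,"grip":0.55},{"x":0.6,"y":0,"z":-0.6,"rx":0,"ry":0,"rz":0,"grip":0.55},{"x":0.6,"y":0,"z":0,"rx":0,"ry":0,"rz":0,"grip":0.55},{"x":0.6,"y":0,"z":0,"rx":0,"ry":0,"rz":0,"grip":0.55},{"x":0.6,"y":0,"z":0,"rx":0,"ry":0,"rz":0,"grip":0.55},{"x":0.6,"y":0,"z":0,"rx":0,"ry":0,"rz":0,"grip":0.55},{"x":0,"y":0,"z":0,"rx":0,"ry":0,"rz":0,"grip":0.55}]'
python3 - <<'E'
from h import *
im={n:get_image(n) for n in("scene","top")};mark(im["scene"])
obs={}
for n,r in(("scene",(180,245,280,345)),("top",(170,225,305,365))):
    M=np.zeros((400,640),bool);M[r[0]:r[1],r[2]:r[3]]=red(n,im[n])[r[0]:r[1],r[2]:r[3]];obs[n]=bbox(M)[0]
TOP=STOP[96:]  # rim top and stem (what shows above the cup)
for z in (.019,.023):
  print(z,[(n,obs[n],pix(proj(n,STOP[48:]+[.5918,.222,z])).round(1)) for n in obs])
a=im["scene"][170:250,270:370,::-1];b=im["top"][150:240,310:430,::-1]
cv2.imwrite("pics/k.png",np.hstack([cv2.resize(a,(400,320)),cv2.resize(b,(400,320))]))
E
```

```text
t: 45.58
tcp_pos: [0.5927, 0.2218, 0.18]
orientation: [-3.141, -0.001, 2.863]
ft_force: [-0.8, 0.1, -0.7]
grip_width: 0.454
grasp_force: 0.0
t: 46.42
tcp_pos: [0.518, 0.244, 0.2553]
orientation: [-3.141, -0.002, 2.866]
ft_force: [0.0, 0.2, -0.6]
grip_width: 0.455
grasp_force: 0.0
mark th [1.61 0.97 0.98 1.6  1.62 1.59] 77.32142857142857 median 73.67857142857142
0.019 [('scene', array([302.5, 207.5, 321.5, 227.5]), array([303.1, 208.2, 321.9, 226.5])), ('top', array([329.5, 188.5, 330.5, 189.5]), array([327.3, 185.2, 345. , 202.8]))]
0.023 [('scene', array([302.5, 207.5, 321.5, 227.5]), array([303.1, 207. , 322. , 225.3])), ('top', array([329.5, 188.5, 330.5, 189.5]), array([327.4, 185. , 345.1, 202.7]))]
```

View pics/k.png

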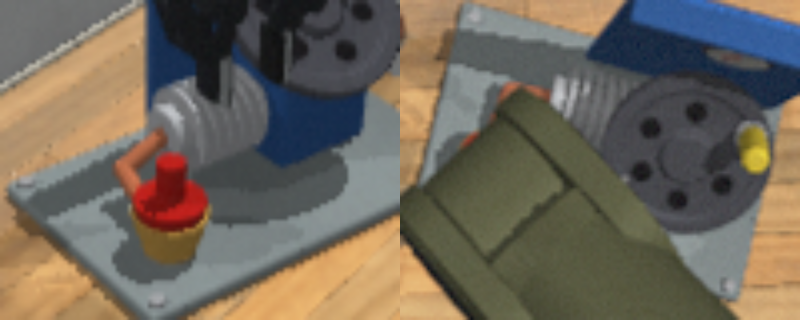

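The red stopper sits upright in the brass cup at scene (312,217), with its rim at the mouth. The knob is still at the upper right of the wheel, at top (423,192), and the hand is clear. I'll hand the job in.

```bash
python3 -c 'from station import *;print(finish_job())'
```

```text
the job is handed in; nothing more can be done
None
```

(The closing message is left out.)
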